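Load the flywheels on the run-in carrier, dock it, latch it and start the run

ROBOT

A 6-joint arm with a two-finger parallel gripper is mounted at the origin on the work surface. World frame = base frame: x ahead of the robot, y to its left, z up, the work surface at z = 0. Lengths are in mm, angles in rad, forces in N, time in s.
With the tool pointing down it reaches from about 300 to 775 mm from the base axis. Payload 14.6 kg.
Tool frame: the origin (TCP) lies midway between the tips of the shut fingers; the grasp point (between the pads) lies 19 mm behind it (manip.grasp_offset is the distance from the TCP to the grasp point, in mm); z points along the fingers, y is the line along which they close (so a half turn about z gives the same grasp; the last joint's range is limited). The gripper opens to 94 mm and grips with 3 to 60 N. Pads are 16 mm wide; open, the fingers measure 119 mm over their backs; the gripper's body (75 mm by 177 mm) begins 78 mm behind the grasp point.
Start: joints at [1.037, 0.3, 1.521, -0, 1.321, -0.067], TCP at [247.513, 491.148, 205.446] pointing down, gripper open.
Joint ranges: [-3.03, 3.03], [-0.79, 2.21], [0.23, 2.52], [-1.04, 4.18], [0, 3.07], [-2.55, 2.55]. Speed limits (rad/s): [2.22, 2.22, 2.57, 3.14, 3.14, 3.14].

INTERFACE

Orientations are given as [roll, pitch, yaw] about the fixed x, y, z axes, in that order (R = Rz(yaw) Ry(pitch) Rx(roll)).
In Python, from cell import manip, viewer gives the robot as it stands. The module is installed in compiled form; this text tells all that it offers.
- The arm moves only by the tool move_arm, never from a script. Its argument "moves" is a list of rows, each a list of 4 numbers: the shift along the tool's x, y, z in m, then the turn about the tool's z in rad. A call has 1 to 12 rows; each row is the pose to reach, as a shift and turn from the pose commanded when the call began, along the tool's axes at that moment; what a row does not reach only later rows make up. A row lasts 1/10 s, in which the tool goes at most 50 mm and 8.59 degrees, less where a joint would pass 70% of its speed; a pose out of reach is approached as far as the arm can. A call with a gripper value outside its range is refused whole. "jaw" is the finger opening in m, from 0 to 0.094, set as the call begins (left out, the last holds). The fingers move at their own pace and stop on an object; "squeeze" is the grip in N (left out, the last holds). Time passes only in rows, so rows that repeat a pose let the fingers close. It gives the time, the measured TCP pose, the force, the opening and the grip force at its end, in the units of the state.
- manip.read_state(): the state, without advancing time (a new reading comes with each control period).
- viewer.camera(name): name is "scene" or "side" or "wrist"; returns a dict with "frame" (420x560x3 uint8, blue, green, red), "z_map" (420x560 float32, mm along the optical axis (not along the pixel's ray), 0 where there is no reading), "fx", "fy", "cx", "cy" (pixels), "D" ([k1, k2, p1, p2, k3] as OpenCV has them; the pictures are not rectified), "origin" and "orientation" of the camera in the world. Camera axes: x right, y down, z forward; pixel columns grow to the right and rows downward; lengths in mm; the calibration is good to about 2 mm. A picture is of the moment at which its call begins.
- manip.sign_off(): hands the job in; it is judged then, once.
The state is a dict: "clock": time; "joints": joint angles; "qd": joint speeds; "effort": joint torques, N m; "eef_pos": TCP position; "eef_rot": TCP orientation; "wrist_force": force on the tool from outside, world axes, zero at the start; "moment": the same for the moment, N m; "finger_gap": finger opening in mm; "finger_force": force on a finger pad.
Only numpy, scipy, OpenCV 4.12 (cv2) and the standard library are available. Lean on these libraries where they do the work, as an engineer would, in place of code of your own. Each camera call takes 0.05 s, during which the arm holds its last target. There are 200 camera calls.

TASK

Fit every flywheel lying on the bench onto a spindle of the test carrier, its square hole lined up with the square shaft, until the wheel sits fully home on the shoulder; any wheel goes on any free spindle. Then slide the loaded carrier along the bench, without lifting or tipping it, into the test dock with its connector side against the stop, fully home, swing the latch arm round behind it as far as it goes, and press the start button all the way down and let it go. Leave everything else on the bench where it is.

Things in the scene. Friction and masses are not known exactly. Their poses are not given: they have to be found in the camera images.
- wheel1: Loose flywheel, 0.12 kg, absent in some runs; all alike. Steel rim 62 mm across, 14 high; low spokes; square aluminium hub 32 x 32, 40 high (26 above the rim) with a 16 x 16 mm square through hole parallel to the hub. Origin: centre of underside; z along the axis to the hub end, x, y square to the flats. Lies on the bench hub up, any yaw. Fits any spindle at any of four quarter turns.
- wheel2: Loose flywheel, 0.12 kg, absent in some runs; all alike. Steel rim 62 mm across, 14 high; low spokes; square aluminium hub 32 x 32, 40 high (26 above the rim) with a 16 x 16 mm square through hole parallel to the hub. Origin: centre of underside; z along the axis to the hub end, x, y square to the flats. Lies on the bench hub up, any yaw. Fits any spindle at any of four quarter turns.
- wheel3: Loose flywheel, 0.12 kg, absent in some runs; all alike. Steel rim 62 mm across, 14 high; low spokes; square aluminium hub 32 x 32, 40 high (26 above the rim) with a 16 x 16 mm square through hole parallel to the hub. Origin: centre of underside; z along the axis to the hub end, x, y square to the flats. Lies on the bench hub up, any yaw. Fits any spindle at any of four quarter turns.
- wheel4: Loose flywheel, 0.12 kg, absent in some runs; all alike. Steel rim 62 mm across, 14 high; low spokes; square aluminium hub 32 x 32, 40 high (26 above the rim) with a 16 x 16 mm square through hole parallel to the hub. Origin: centre of underside; z along the axis to the hub end, x, y square to the flats. Lies on the bench hub up, any yaw. Fits any spindle at any of four quarter turns.
- seat1 (a point): Spindle 1, at carrier (-36, -36) mm: point on its axis, on the 24 mm round shoulder where a wheel's underside rests, 48 mm above the carrier's underside. A 14 x 14 mm square shaft rises 22 mm from here, then a round nose 8 mm high, 13 narrowing to 6 mm (top at 30). z up the shaft; x, y square to its flats. Turns freely with slight drag (0.004 N m); starts at any angle.
- seat2 (a point): Spindle 2, at carrier (36, -36) mm: point on its axis, on the 24 mm round shoulder where a wheel's underside rests, 48 mm above the carrier's underside. A 14 x 14 mm square shaft rises 22 mm from here, then a round nose 8 mm high, 13 narrowing to 6 mm (top at 30). z up the shaft; x, y square to its flats. Turns freely with slight drag (0.004 N m); starts at any angle.
- seat3 (a point): Spindle 3, at carrier (-36, 36) mm: point on its axis, on the 24 mm round shoulder where a wheel's underside rests, 48 mm above the carrier's underside. A 14 x 14 mm square shaft rises 22 mm from here, then a round nose 8 mm high, 13 narrowing to 6 mm (top at 30). z up the shaft; x, y square to its flats. Turns freely with slight drag (0.004 N m); starts at any angle.
- seat4 (a point): Spindle 4, at carrier (36, 36) mm: point on its axis, on the 24 mm round shoulder where a wheel's underside rests, 48 mm above the carrier's underside. A 14 x 14 mm square shaft rises 22 mm from here, then a round nose 8 mm high, 13 narrowing to 6 mm (top at 30). z up the shaft; x, y square to its flats. Turns freely with slight drag (0.004 N m); starts at any angle.
- carrier: Loose carrier, 0.45 kg: aluminium box 150 x 150 mm, 30 high, flat on the bench; on top four black motors 48 mm across, 14 high, each with an upright spindle, on a 72 mm square. Origin: centre of underside; x, y square to its sides. +y side has the black connector strip, which goes to the dock's stop. Starts 250 to 310 mm short of home, outside the mouth, turned up to 0.3 rad.
- dock: Fixed test dock, open to its -y. Origin: spot on the bench under the carrier's centre when home; +y points in. Two slippery white plastic rails 18 mm high, 12 wide leave a channel 156 wide from y = -55 mm to the stop; from -55 to -134 they flare to a mouth 214 wide. The stop, y = +75, is the face of a grey control box 200 (x) by 75 (y) mm, 60 high, start button on top.
- latch (a joint): Retaining latch on the dock's -x rail end: steel arm 70 mm long, 12 wide, 20 to 29 mm above the bench, swinging level about an upright pivot at dock (-106, -89) mm. Value in rad: 0 open (arm towards the dock's -x -y), grows anticlockwise seen from above, 2.36 at its end stop (arm along the dock's +x, 8 mm behind the docked carrier). Stays where left; drag 0.05 N m.
- latch_knob (a point): Centre of the top of the latch arm's knob, an upright black round post 14 mm across at the arm's outer end, 70 mm from the pivot; its top is 65 mm above the bench and 45 mm above its foot on the arm.
- start (a joint): Round white start button, 30 mm across, on top of the control box: its travel downwards, 0 at rest to 0.006 m fully pressed; it springs back, and takes about 5 N to press fully.
- start_top (a point): Centre of the top face of the start button (moves with it); 82 mm above the bench at rest; z points up.
- board: Bystander, to be left alone: loose green circuit board 90 x 96 x 6 mm, lying flat, with parts up to 15 mm high. Origin: underside, about the middle.
- driver: Bystander, to be left alone: loose screwdriver, 160 mm long, lying along its x. Origin: underside, about the middle.
- tape: Bystander, to be left alone: loose roll of amber tape, 84 mm across, 20 mm high. Origin: underside, about the middle.
- jar: Bystander, to be left alone: loose clear jar with a black lid, 52 mm across, 65 mm high. Origin: underside, about the middle.
- antenna: Bystander, to be left alone: loose black rod antenna with a brass end, about 115 mm long and 18 mm thick, lying along its x. Origin: underside, about the middle.
- corner_rail: Bystander, to be left alone: loose aluminium angle profile, 113 mm long, 34 mm wide, 9 mm high, lying along its y. Origin: underside, about the middle.
- calipers: Bystander, to be left alone: loose calipers, 170 mm long, up to 60 mm wide at the jaws and 12 mm thick, lying along its y. Origin: underside, about the middle.

How it is judged:
By the outcome, as a careful person would: the job done as asked, in the order asked, and still so for the second after the job is handed in, with the robot touching nothing.
Of wheel1, wheel2, wheel3, wheel4 only 3 to 4 are there at a start; the rules pass over those that are not, and their reading is None.
At some moment in a run one of wheel1, wheel2, wheel3, wheel4 may be knocked a few centimetres aside while the robot is not near it.
Once in a run the grip may slacken for a moment while it holds something.
It also fails if it takes over 210 s, if anything falls off the work surface, if the arm or the gripper's body presses on something with over 40 N, if the wrist force passes 120 N, or if a joint passes its speed limit or range.

## Working session

There is one attempt and no reset: what is moved stays moved. The work goes in short steps, Python scripts to look and compute and a tool call to move; the robot and the scene stay as the last step left them, time stands still between calls to the robot, and variables do not carry over. Pictures are saved under pics/ and viewed, at most 14 in all, crops included, and the job is handed in when it is done.

Besides the shell and the picture viewer there is one more tool, called after "Call:" as name(argument=value, ...), one argument or row to a line, values as JSON. move_arm: Moves the arm, as the interface text tells. Its arguments: {"type":"object","properties":{"moves":{"type":"array"},"jaw":{"type":"number"},"squeeze":{"type":"number"}},"required":["moves"]}

```bash
mkdir -p pics; cat > h.py <<'E'
import numpy as np, cv2
from scipy.spatial.transform import Rotation as R
from cell import manip, viewer
def cam(n):
    c=viewer.camera(n); o=np.array(c["orientation"],float)
    c["R"]=o if o.shape==(3,3) else R.from_euler('xyz',o).as_matrix()
    c["K"]=np.array([[c["fx"],0,c["cx"]],[0,c["fy"],c["cy"]],[0,0,1.]]); c["t"]=np.array(c["origin"],float); c["D"]=np.array(c["D"],float)
    return c
def cloud(c):
    h,w=c["z_map"].shape; u,v=np.meshgrid(np.arange(w),np.arange(h))
    p=cv2.undistortPoints(np.stack([u,v],-1).reshape(-1,1,2).astype(np.float64),c["K"],c["D"]).reshape(h,w,2)
    P=np.dstack([p,np.ones((h,w))])*c["z_map"][...,None]
    W=P@c["R"].T+c["t"]; W[c["z_map"]==0]=np.nan
    return W
def topview(c,x0,x1,y0,y1,s=1.0):
    """orthographic colour+height map; rows: x decreasing, cols: y decreasing"""
    W=cloud(c); H=int((x1-x0)*s); Wd=int((y1-y0)*s)
    im=np.zeros((H,Wd,3),np.uint8); hm=np.full((H,Wd),np.nan)
    ok=np.isfinite(W[...,0]); P=W[ok]; C=c["frame"][ok]; o=np.argsort(P[:,2]); P=P[o];C=C[o]
    r=((x1-P[:,0])*s).astype(int); q=((y1-P[:,1])*s).astype(int); m=(r>=0)&(r<H)&(q>=0)&(q<Wd)
    im[r[m],q[m]]=C[m]; hm[r[m],q[m]]=P[m,2]
    return im,hm
E
python3 - <<'E'
from h import *
print({k:np.round(v,3) if not isinstance(v,str) else v for k,v in manip.read_state().items()})
ims=[]
for n in ["scene","side","wrist"]:
    c=cam(n); print(n,c["t"],c["orientation"],c["fx"],c["D"]); cv2.imwrite(f"pics/{n}0.png",c["frame"]); np.save(n+"_W.npy",cloud(c))
E
```

```text
{'clock': np.float64(0.0), 'joints': array([ 1.037,  0.3  ,  1.522,  0.   ,  1.321, -0.067]), 'qd': array([ 0.001, -0.   ,  0.   , -0.002,  0.001,  0.   ]), 'effort': array([-1.0000e-03, -5.3180e+01, -3.5275e+01,  7.1000e-02,  2.4000e-02,
       -0.0000e+00]), 'eef_pos': array([247.385, 490.929, 204.886]), 'eef_rot': array([-3.14 , -0.   ,  2.675]), 'wrist_force': array([-0.623,  0.099,  0.178]), 'moment': array([ 0.004, -0.026,  0.029]), 'finger_force': np.float64(0.0), 'finger_gap': np.float64(94.535)}
scene [1486.13638244  377.32563712  917.64397398] [-2.26755536 -0.02083471  2.01982323] 481.3414495767518 [-0.09295481  0.          0.          0.          0.        ]
side [ 324.6297327  -772.99900401  874.90482644] [-2.37420163e+00  2.31657647e-03 -2.93985818e-01] 443.92592017073315 [-0.14329173  0.          0.          0.          0.        ]
wrist [188.27613867 520.43787901 383.56208003] [2.91405229e+00 1.46779477e-03 1.10541565e+00] 331.72983438453076 [-0.02918572  0.          0.          0.          0.        ]
```

View pics/scene0.png

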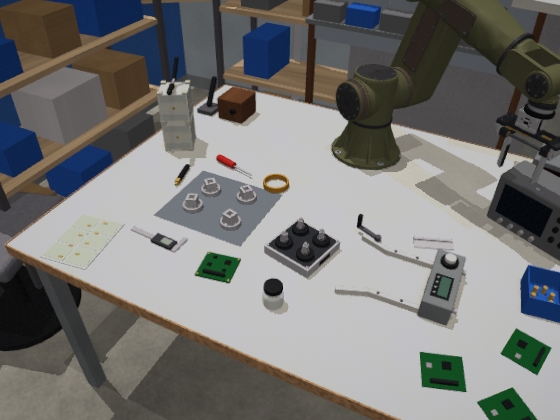

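View pics/side0.png

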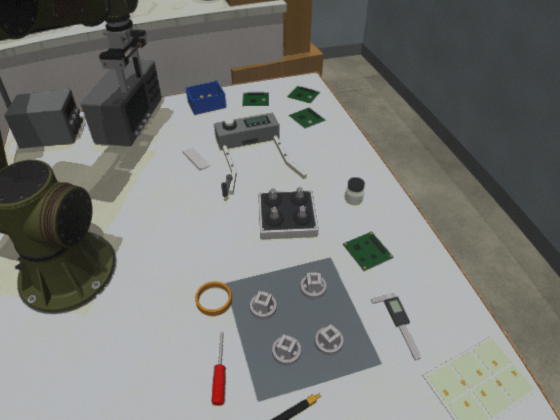

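The scene view shows four wheels on the grey mat (about (210,186), (247,193), (193,202), (230,218)), the carrier at (302,245), dock box at (443,285) with its latch knob at (362,222). The side view agrees. Next I measure them from the depth clouds.

```bash
cat > meas.py <<'E'
from h import *
def clusters(W,lo,hi,xr,yr,mind=3,res=1.0):
    m=(W[...,2]>lo)&(W[...,2]<hi)&(W[...,0]>xr[0])&(W[...,0]<xr[1])&(W[...,1]>yr[0])&(W[...,1]<yr[1])
    n,l=cv2.connectedComponents(m.astype(np.uint8))
    out=[]
    for i in range(1,n):
        P=W[l==i]
        if len(P)<mind: continue
        r=cv2.minAreaRect(P[:,:2].astype(np.float32)); rc,cc=np.where(l==i)
        out.append((len(P),np.round(P.mean(0),1),np.round(r[0],1),np.round(r[1],1),round(r[2],1),(int(cc.mean()),int(rc.mean()))))
    return out
E
python3 - <<'E'
from meas import *
for n in ["scene","side"]:
    W=np.load(n+"_W.npy"); print(n)
    print("bench z", np.nanmedian(W[230:240,50:60] if n=="scene" else W[170:180,330:340],axis=(0,1)))
    print("tops 33-46 wheels"); [print(*o) for o in clusters(W,33,48,(150,800),(-500,-80),8)]
    print("5-17 rims"); [print(*o) for o in clusters(W,8,20,(150,800),(-500,-80),30)]
    print("carrier top 27-33/ 40-48 / >60"); 
    for lo,hi in [(26,34),(40,47),(58,85)]: print(lo,hi); [print(*o) for o in clusters(W,lo,hi,(250,800),(-110,450),6)]
    print("rails 14-24"); [print(*o) for o in clusters(W,13,24,(250,800),(0,450),15)]
E
```

```text
scene
bench z [ 8.54086124e+02 -6.50411252e+02  2.56613184e-01]
tops 33-46 wheels
69 [ 471.  -360.7   37.8] [ 470.  -361.5] [46.5 31.4] 48.5 (209, 181)
70 [ 452.7 -239.8   37.7] [ 451.3 -240.7] [37.4 31.8] 47.0 (245, 189)
83 [ 565.  -366.2   37.7] [ 562.6 -367.7] [43.4 34.2] 22.6 (190, 197)
90 [ 579.6 -221.3   37.8] [ 579.2 -222.8] [35.8 33.4] 78.7 (229, 213)
5-17 rims
108 [ 328.5 -369.7   14.3] [ 326.3 -359.8] [158.3  27. ] 82.8 (230, 164)
102 [ 451.2 -484.3   14. ] [ 447.3 -486.6] [114.3  19.9] 14.7 (181, 174)
177 [ 348.6 -188.6   14.6] [ 348.7 -189.9] [86.5 82.5] 45.0 (275, 182)
113 [ 477.4 -355.    12.5] [ 473.3 -357. ] [53.5 60.4] 45.0 (210, 189)
107 [ 460.3 -233.7   12.5] [ 456.1 -237.4] [51.4 58.1] 34.4 (246, 197)
129 [ 571.9 -358.5   12.5] [ 567.5 -361.9] [52.  59.5] 44.5 (192, 205)
123 [ 588.5 -216.7   12.5] [ 585.3 -218.3] [48.3 58.9] 33.0 (229, 222)
199 [ 738.1 -342.5   11. ] [ 737.3 -344.3] [73.4 36.5] 88.4 (163, 240)
88 [ 779.5 -152.9   12.1] [ 775.7 -154.5] [20.1 60.4] 8.3 (213, 272)
carrier top 27-33/ 40-48 / >60
26 34
1145 [604.   19.6  29.5] [590.3  12.6] [152.4 152.
[... 3482 characters left out ...]
[45.2 47.1] 69.5 (273, 218)
148 [610.9 -35.5  44.2] [612. -32.] [44.8 44.2] 70.7 (301, 217)
58 85
796 [566.5 387.1  63.2] [569.2 391. ] [ 77.5 199.1] 89.8 (245, 123)
146 [783.9  22.9  65.4] [782.8  25.5] [47.9 33.1] 86.2 (354, 183)
23 [440.3 124.6  64.6] [440.6 125. ] [12.  13.9] 50.2 (223, 184)
41 [628.9  36.3  69.2] [629.3  36.9] [16.5 13.7] 70.7 (299, 190)
44 [559.2  52.8  68.7] [561.   55.7] [16.3 15.5] 14.0 (272, 191)
45 [542.2 -16.8  69.4] [542.9 -13.9] [13.8 16. ] 7.1 (273, 210)
42 [612.5 -33.1  69.2] [613.3 -32.1] [16.1 13.2] 67.6 (302, 209)
rails 14-24
579 [572.1 275.4  18.7] [579.5 263.2] [256.7 235.3] 86.8 (256, 155)
44 [776.6   9.5  18.5] [776.5  12.5] [16.5 45.4] 48.4 (352, 199)
```

Call:
move_arm(
  moves=[
    [-0.55, -0.333, 0, 1.104],
    [-0.55, -0.333, 0, 1.104],
    [-0.55, -0.333, 0, 1.104],
    [-0.55, -0.333, 0, 1.104],
    [-0.55, -0.333, 0, 1.104],
    [-0.55, -0.333, 0, 1.104],
    [-0.55, -0.333, 0, 1.104],
    [-0.55, -0.333, 0, 1.104],
    [-0.55, -0.333, 0, 1.104],
    [-0.55, -0.333, 0, 1.104],
    [-0.55, -0.333, 0, 1.104],
    [-0.55, -0.333, 0, 1.104],
  ],
  jaw=0.06,
)

```text
clock: 1.35
eef_pos: [566.7, -19.4, 205.3]
eef_rot: [-3.141, -0.0, 1.571]
wrist_force: [0.8, 0.6, 0.5]
finger_gap: 60.2
finger_force: 0.0
```

```bash
cat >> h.py <<'E'
def go(x,y,z,yaw):
    """shift/turn in tool axes (m, rad) from the measured pose to the wanted TCP pose"""
    s=manip.read_state(); p=np.array(s["eef_pos"]); r=s["eef_rot"]; psi=r[2]
    d=np.array([x,y,z])-p; T=R.from_euler('xyz',r).as_matrix()
    # choose yaw nearest
    t=(psi-yaw+np.pi)%(2*np.pi)-np.pi
    print("from",np.round(p,1),"yaw",round(psi,3),"-> row",np.round(T.T@d/1000,4),"turn",round(t,3),"j6",round(s["joints"][5],2),"F",np.round(s["wrist_force"],1),"gap",round(float(s["finger_gap"]),1),"t",round(float(s["clock"]),1))
E
python3 -c "
from h import *
go(588,-54,140,1.571)"
```

```text
from [566.7 -19.4 205.3] yaw 1.571 -> row [-0.0346  0.0213  0.0653] turn -0.0 j6 -0.1 F [0.8 0.6 0.5] gap 60.2 t 1.4
```

Call:
move_arm(
  moves=[
    [-0.035, 0.021, 0.03, 0],
    [-0.035, 0.021, 0.065, 0],
    [-0.035, 0.021, 0.065, 0],
    [-0.035, 0.021, 0.065, 0],
    [-0.035, 0.021, 0.065, 0],
    [-0.035, 0.021, 0.065, 0],
  ],
)

```text
clock: 1.95
eef_pos: [587.6, -51.8, 142.5]
eef_rot: [3.139, 0.0, 1.572]
wrist_force: [0.1, 1.0, -0.0]
finger_gap: 60.3
finger_force: 0.0
```

```bash
python3 - <<'E'
from meas import *
c=cam("wrist"); W=cloud(c); cv2.imwrite("pics/w1.png",c["frame"]); go(588,-54,140,1.571)
for lo,hi in [(26,34),(39,46),(57,67.5),(57,85)]: print(lo,hi); [print(*o) for o in clusters(W,lo,hi,(480,700),(-110,130),6)]
E
```

```text
from [587.5 -51.8 142.2] yaw 1.572 -> row [-0.0022  0.0005  0.0022] turn 0.001 j6 -0.15 F [-0.3  0.5  0. ] gap 60.2 t 2.0
26 34
19565 [586.2  16.7  30. ] [586.3  12.5] [150.1 150.2] 76.7 (274, 124)
39 46
2179 [560.1  55.1  43.3] [559.6  55.1] [47.3 47.2] 1.1 (241, 75)
2013 [628.8  39.2  43.3] [629.5  39. ] [46.5 46.7] 73.1 (327, 96)
1832 [543.9 -13.3  43.3] [543.  -14.3] [46.9 46.9] 89.5 (223, 162)
1754 [612.7 -29.6  43.2] [613.1 -30.6] [47.1 47.2] 17.7 (305, 181)
57 67.5
48 [561.4  48.8  62.4] [561.6  48.9] [14.1  2.3] 24.4 (241, 80)
61 [624.1  36.8  62.5] [625.3  35.6] [ 9.4 18.9] 42.4 (325, 97)
11 [541.7  -7.4  61.9] [541.8  -7.4] [8.3 0.3] 4.9 (217, 157)
36 [550.  -13.3  62.5] [550.  -13.4] [ 1.3 13.8] 10.4 (228, 164)
53 [610.1 -26.8  62. ] [611.  -26.4] [18.9  9.1] 22.9 (304, 182)
57 85
469 [560.2  54.4  71.2] [559.6  55.4] [14.2 14.5] 14.6 (238, 70)
452 [628.   38.1  71.1] [629.   38.7] [14.2 14.3] 1.2 (332, 94)
397 [544.2 -13.5  71. ] [543.1 -14.1] [14.3 14. ] 4.8 (218, 166)
385 [612.4 -29.8  70.7] [613.2 -30.9] [14.2 14.3] 67.4 (308, 187)
```

View pics/w1.png

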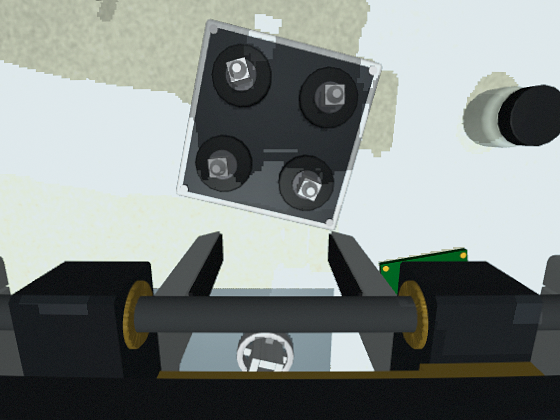

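The wrist view shows the four shafts clearly at (238,70), (335,94), (218,166) and (310,187), with a wheel at (265,355). All heights and sizes match: shafts 14 mm, carrier 150 mm. Now the wheels.

Call:
move_arm(
  moves=[
    [-0.309, -0.075, -0.058, 0],
    [-0.309, -0.075, -0.058, 0],
    [-0.309, -0.075, -0.058, 0],
    [-0.309, -0.075, -0.058, 0],
    [-0.309, -0.075, -0.058, 0],
    [-0.309, -0.075, -0.058, 0],
    [-0.309, -0.075, -0.058, 0],
    [-0.309, -0.075, -0.058, 0],
    [-0.309, -0.075, -0.058, 0],
    [-0.309, -0.075, -0.058, 0],
    [-0.309, -0.075, -0.058, 0],
  ],
)

```text
clock: 3.1
eef_pos: [512.5, -360.0, 198.5]
eef_rot: [-3.142, -0.0, 1.572]
wrist_force: [-1.0, 0.0, 0.2]
finger_gap: 60.2
finger_force: 0.0
```

```bash
cat > wl.py <<'E'
from meas import *
c=cam("wrist"); W=cloud(c)
print("hubs"); [print(*o) for o in clusters(W,34,46,(300,760),(-500,-100),40)]
print("rims"); [print(*o) for o in clusters(W,9,20,(300,760),(-500,-100),150)]
E
python3 - <<'E'
from wl import *
cv2.imwrite("pics/w2.png",c["frame"])
go(578,-224,100,np.deg2rad(75))
E
```

```text
hubs
983 [ 575.  -224.1   38.9] [ 575.3 -224. ] [32.5 32.6] 75.6 (342, 54)
939 [ 448.8 -241.8   39.1] [ 448.4 -241.6] [32.4 32.9] 54.7 (210, 73)
737 [ 466.6 -361.2   39. ] [ 466.3 -361.7] [32.5 32.1] 47.4 (232, 195)
730 [ 560.4 -366.1   39. ] [ 560.6 -366.9] [32.  32.6] 20.8 (322, 199)
rims
1430 [ 343.8 -203.2   16.8] [ 343.6 -199.9] [66.5 84.4] 88.6 (109, 37)
1348 [ 572.3 -226.6   12.8] [ 575.  -224.1] [61.4 60.8] 30.9 (334, 62)
1336 [ 451.3 -243.8   12.9] [ 448.6 -242.4] [61.5 60.7] 8.4 (217, 79)
900 [ 328.8 -357.6   15.4] [ 322.7 -361. ] [159.4  22.6] 80.9 (111, 186)
1800 [ 733.3 -344.5   11.3] [ 733.9 -345.4] [69.5 35. ] 87.4 (473, 176)
1080 [ 468.1 -358.7   12.8] [ 466.5 -361.6] [60.6 60.6] 86.6 (236, 188)
1055 [ 558.6 -363.1   12.7] [ 560.2 -366.6] [60.9 60.6] 47.6 (317, 192)
530 [ 468.2 -480.5   14.8] [ 467.2 -482.9] [67.7 14.9] 10.6 (238, 289)
from [ 512.5 -360.2  198.5] yaw 1.572 -> row [0.1361 0.0657 0.0986] turn 0.263 j6 -0.67 F [-0.   0.2  0.3] gap 60.1 t 3.1
```

View pics/w2.png

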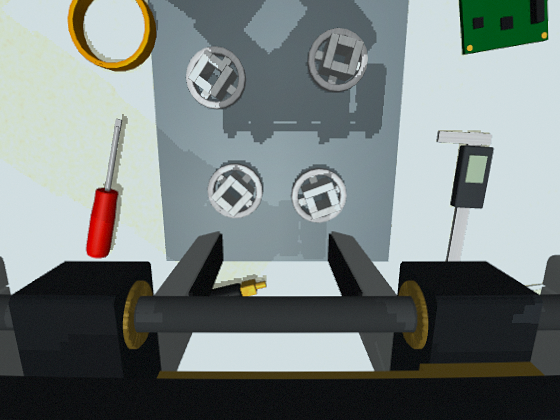

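The view shows four wheels at (215,78), (338,58), (236,190), (319,194), all with hubs 32 mm square at z≈39. Grasping the one at (575,-224) first.

Call:
move_arm(
  moves=[
    [0.136, 0.063, 0.09, 0.252],
    [0.136, 0.063, 0.09, 0.252],
    [0.136, 0.063, 0.09, 0.252],
    [0.136, 0.063, 0.12, 0.252],
    [0.136, 0.063, 0.15, 0.252],
    [0.136, 0.063, 0.165, 0.252],
    [0.136, 0.063, 0.18, 0.252],
    [0.136, 0.063, 0.18, 0.252],
    [0.136, 0.063, 0.18, 0.252],
    [0.136, 0.063, 0.18, 0.252],
  ],
)

```text
clock: 4.15
eef_pos: [575.6, -226.0, 19.9]
eef_rot: [3.139, 0.0, 1.318]
wrist_force: [0.5, 0.1, 0.8]
finger_gap: 60.1
finger_force: 0.0
```

```bash
python3 -c "
from h import *
go(575.2,-224.1,18,1.319)"
```

```text
from [ 575.6 -226.    19.9] yaw 1.318 -> row [ 0.0017 -0.0009  0.0019] turn -0.001 j6 -0.18 F [0.5 0.1 0.8] gap 60.1 t 4.2
```

Call:
move_arm(
  moves=[
    [0.0017, -0.0009, 0.001, 0],
    [0.0017, -0.0009, 0.001, 0],
    [0.0017, -0.0009, 0.001, 0],
    [0.0017, -0.0009, 0.001, 0],
    [0.0017, -0.0009, 0.001, 0],
    [0.0017, -0.0009, 0.001, 0],
    [0.0017, -0.0009, -0.02, 0],
    [0.0017, -0.0009, -0.06, 0],
    [0.0017, -0.0009, -0.11, 0],
    [0.0017, -0.0009, -0.11, 0],
    [0.0017, -0.0009, -0.11, 0],
  ],
  jaw=0.02,
  squeeze=40,
)

```text
clock: 5.25
eef_pos: [574.6, -223.5, 128.9]
eef_rot: [3.141, 0.0, 1.319]
wrist_force: [0.9, -0.4, -1.8]
finger_gap: 31.5
finger_force: 40.0
```

```bash
python3 -c "
from h import *
for n,x,y,a in [('S3',559.8,55.2,14.6),('S4',629.2,38.8,1.2),('S1',543.1,-14.2,4.8),('S2',613.1,-30.7,67.4)]:
  for k in (0,90): print(n,a+k,end=' '); go(x,y,130,np.deg2rad(a+k))"
```

```text
S3 14.6 from [ 574.6 -223.5  128.9] yaw 1.319 -> row [ 0.2662 -0.0838 -0.0013] turn 1.064 j6 -0.18 F [ 0.9 -0.4 -1.8] gap 31.5 t 5.2
S3 104.6 from [ 574.6 -223.5  128.9] yaw 1.319 -> row [ 0.2662 -0.0838 -0.0013] turn -0.507 j6 -0.18 F [ 0.9 -0.4 -1.8] gap 31.5 t 5.2
S4 1.2 from [ 574.6 -223.5  128.9] yaw 1.319 -> row [ 0.2676 -0.0125 -0.0012] turn 1.298 j6 -0.18 F [ 0.9 -0.4 -1.8] gap 31.5 t 5.2
S4 91.2 from [ 574.6 -223.5  128.9] yaw 1.319 -> row [ 0.2676 -0.0125 -0.0012] turn -0.273 j6 -0.18 F [ 0.9 -0.4 -1.8] gap 31.5 t 5.2
S1 4.8 from [ 574.6 -223.5  128.9] yaw 1.319 -> row [ 0.1949 -0.0827 -0.0013] turn 1.235 j6 -0.18 F [ 0.9 -0.4 -1.8] gap 31.5 t 5.2
S1 94.8 from [ 574.6 -223.5  128.9] yaw 1.319 -> row [ 0.1949 -0.0827 -0.0013] turn -0.336 j6 -0.18 F [ 0.9 -0.4 -1.8] gap 31.5 t 5.2
S2 67.4 from [ 574.6 -223.5  128.9] yaw 1.319 -> row [ 0.1963 -0.0108 -0.0012] turn 0.142 j6 -0.18 F [ 0.9 -0.4 -1.8] gap 31.5 t 5.2
S2 157.4 from [ 574.6 -223.5  128.9] yaw 1.319 -> row [ 0.1963 -0.0108 -0.0012] turn -1.428 j6 -0.18 F [ 0.9 -0.4 -1.8] gap 31.5 t 5.2
```

Call:
move_arm(
  moves=[
    [0.2676, -0.0125, -0.001, -0.273],
    [0.2676, -0.0125, -0.001, -0.273],
    [0.2676, -0.0125, -0.001, -0.273],
    [0.2676, -0.0125, -0.001, -0.273],
    [0.2676, -0.0125, -0.001, -0.273],
    [0.2676, -0.0125, -0.001, -0.273],
    [0.2676, -0.0125, -0.001, -0.273],
    [0.2676, -0.0125, -0.001, -0.273],
    [0.2676, -0.0125, -0.001, -0.273],
    [0.2676, -0.0125, -0.001, -0.273],
  ],
)

```text
clock: 6.25
eef_pos: [629.0, 37.4, 129.2]
eef_rot: [-3.141, 0.0, 1.59]
wrist_force: [-1.3, -0.4, -0.7]
finger_gap: 31.8
finger_force: 40.0
```

```bash
python3 - <<'E'
from meas import *
go(629.2,38.8,130,np.deg2rad(91.2))
# where is the held wheel's rim, and are the shafts unmoved? use side+scene
for n in ("scene","side"):
    W=cloud(cam(n)); [print(n,*o) for o in clusters(W,57,85,(520,660),(-60,90),6)]
    [print(n,"wheel",*o) for o in clusters(W,105,128,(560,700),(-20,100),6)]
E
```

```text
from [629.   37.4 129.2] yaw 1.59 -> row [ 0.0014  0.0002 -0.0008] turn -0.002 j6 -0.02 F [-1.3 -0.4 -0.7] gap 31.8 t 6.2
scene 40 [565.1  57.4  67. ] [562.9  56.7] [13.  12.6] 8.5 (321, 232)
scene 43 [618.2 -28.7  67.5] [615.8 -29.3] [12.3 16.2] 59.4 (283, 234)
scene 43 [635.4  40.3  67.4] [634.1  39.7] [14.6 15.6] 20.5 (305, 246)
scene wheel 242 [643.2  43.3 120.7] [635.9  40.4] [52.9 61. ] 22.0 (305, 232)
side 45 [628.5  35.5  68.6] [628.7  35.4] [14.2 13.7] 70.9 (299, 190)
side 46 [559.3  52.6  68.3] [558.3  54. ] [13.3 18.8] 48.2 (272, 191)
side 50 [542.5 -16.8  68.2] [543.2 -14.4] [14.2 16.7] 0.8 (273, 211)
side 43 [612.2 -34.   69.7] [613.1 -32.1] [18.5 13.3] 66.7 (302, 209)
side wheel 183 [622.6  21.5 122.4] [623.9  26.3] [41.6 59.4] 71.9 (299, 179)
```

Call:
move_arm(
  moves=[
    [0.001, 0.0002, 0.0, 0],
    [0.001, 0.0002, 0.015, 0],
    [0.001, 0.0002, 0.03, 0],
    [0.001, 0.0002, 0.036, 0],
    [0.001, 0.0002, 0.041, 0],
    [0.001, 0.0002, 0.045, 0],
    [0.001, 0.0002, 0.048, 0],
    [0.001, 0.0002, 0.048, 0],
  ],
)

```text
clock: 7.15
eef_pos: [629.5, 39.8, 81.2]
eef_rot: [3.141, 0.0, 1.592]
wrist_force: [2.1, -0.2, -2.7]
finger_gap: 32.1
finger_force: 40.0
```

```bash
python3 -c "
from h import *
go(629.2,38.8,66,np.deg2rad(91.2)); print(manip.read_state()['moment'])"
```

```text
from [629.5  39.8  81.2] yaw 1.592 -> row [-0.001  -0.0003  0.0152] turn -0.0 j6 -0.02 F [ 2.1 -0.2 -2.7] gap 32.1 t 7.2
[ 0.01726323 -0.36197865  0.05860942]
```

Call:
move_arm(
  moves=[
    [-0.0008, -0.0002, 0.004, 0],
    [-0.0008, -0.0002, 0.008, 0],
    [-0.0008, -0.0002, 0.011, 0],
    [-0.0008, -0.0002, 0.013, 0],
    [-0.0008, -0.0002, 0.0145, 0],
    [-0.0008, -0.0002, 0.0155, 0],
    [-0.0008, -0.0002, 0.0155, 0],
  ],
)

```text
clock: 7.85
eef_pos: [629.4, 39.1, 66.0]
eef_rot: [3.141, -0.0, 1.592]
wrist_force: [4.2, 0.2, 0.5]
finger_gap: 32.0
finger_force: 40.0
```

Call:
move_arm(
  moves=[
    [0, 0, 0, 0],
    [0, 0, 0, 0],
    [0, 0, 0, 0],
    [0, 0, -0.02, 0],
    [0, 0, -0.05, 0],
    [0, 0, -0.1, 0],
    [0, 0, -0.13, 0],
    [-0.05, 0, -0.13, 0],
    [-0.1, 0, -0.13, 0],
    [-0.1, 0, -0.13, 0],
  ],
  jaw=0.046,
)

```text
clock: 8.85
eef_pos: [630.8, -66.0, 195.7]
eef_rot: [-3.141, 0.001, 1.587]
wrist_force: [0.7, 0.4, 0.6]
finger_gap: 45.7
finger_force: 0.0
```

```bash
cat > cl.py <<'E'
from meas import *
c=cam("wrist"); W=cloud(c)
for lo,hi in [(26,34),(55,64),(56,79.5),(80,95)]: print(lo,hi); [print(*o) for o in clusters(W,lo,hi,(450,720),(-130,380),40)]
E
python3 - <<'E'
from cl import *
go(513,-361,200,1.571); cv2.imwrite("pics/w3.png",c["frame"])
E
```

```text
26 34
12744 [581.9  11.   30. ] [586.   12.6] [150.1 150.6] 76.7 (229, 115)
55 64
1767 [628.1  39.   60.6] [628.   39.5] [60.5 61.2] 10.2 (275, 83)
59 [562.8  52.9  59.4] [563.2  53.1] [19.4  9.4] 59.7 (202, 66)
56 79.5
1799 [628.2  38.7  60.9] [628.   39.5] [60.5 61.2] 10.2 (275, 84)
360 [560.5  54.2  70. ] [559.   55.2] [14.6 14. ] 15.0 (197, 62)
339 [628.9  40.6  72.1] [628.4  40.1] [15.8 14.6] 1.2 (276, 80)
280 [544.6 -14.3  70.4] [542.6 -14.7] [14.8 13. ] 5.5 (182, 143)
252 [613.3 -30.   71.5] [613.  -30.8] [14.1 14. ] 66.5 (257, 162)
80 95
1268 [628.5  39.   87.1] [628.2  39.1] [31.7 32.7] 1.7 (276, 79)
from [630.9 -63.5 195.7] yaw 1.588 -> row [-0.2954 -0.123  -0.0042] turn 0.017 j6 -0.18 F [-1.   0.7 -0.5] gap 45.8 t 8.9
```

Call:
move_arm(
  moves=[
    [-0.295, -0.123, -0.004, 0.016],
    [-0.295, -0.123, -0.004, 0.016],
    [-0.295, -0.123, -0.004, 0.016],
    [-0.295, -0.123, -0.004, 0.016],
    [-0.295, -0.123, -0.004, 0.016],
    [-0.295, -0.123, -0.004, 0.016],
    [-0.295, -0.123, -0.004, 0.016],
    [-0.295, -0.123, -0.004, 0.016],
    [-0.295, -0.123, -0.004, 0.016],
  ],
  jaw=0.06,
)

```text
clock: 9.8
eef_pos: [514.9, -357.5, 199.7]
eef_rot: [-3.141, -0.001, 1.576]
wrist_force: [0.9, -0.0, 0.9]
finger_gap: 59.8
finger_force: 0.0
```

```bash
python3 - <<'E'
from wl import *
go(448.4,-241.6,18,np.deg2rad(54.7))
E
```

```text
hubs
927 [ 448.9 -241.8   39.1] [ 448.5 -241.7] [32.3 33. ] 53.8 (209, 76)
727 [ 466.6 -361.1   39.1] [ 466.3 -361.8] [32.4 32. ] 47.5 (230, 197)
727 [ 560.4 -366.    38.9] [ 560.6 -366.6] [32.1 32.1] 20.8 (319, 202)
rims
1490 [ 343.5 -201.5   16.7] [ 343.7 -199. ] [68.4 84.2] 86.3 (108, 37)
1305 [ 451.2 -243.4   12.9] [ 448.8 -242.1] [61.1 61.4] 27.0 (216, 81)
886 [ 328.8 -358.    15.3] [ 323. -361.] [159.5  22.4] 81.0 (110, 188)
1793 [ 733.1 -344.4   11.3] [ 733.5 -345.3] [69.2 35.3] 87.1 (470, 179)
1060 [ 468.1 -358.5   12.8] [ 466.6 -361.5] [60.5 61.2] 39.7 (234, 190)
1043 [ 558.6 -363.    12.7] [ 560.2 -366.6] [61.2 60.5] 51.6 (315, 194)
459 [ 470.2 -479.6   14.5] [ 468.3 -480.1] [65.4 12.7] 5.2 (238, 290)
from [ 515.2 -357.1  199.8] yaw 1.577 -> row [ 0.1158 -0.066   0.1819] turn 0.622 j6 -0.67 F [-0.4 -0.8  0.1] gap 60.3 t 9.8
```

Call:
move_arm(
  moves=[
    [0.116, -0.066, 0.1, 0.63],
    [0.116, -0.066, 0.1, 0.63],
    [0.116, -0.066, 0.1, 0.63],
    [0.116, -0.066, 0.1, 0.63],
    [0.116, -0.066, 0.12, 0.63],
    [0.116, -0.066, 0.13, 0.63],
    [0.116, -0.066, 0.14, 0.63],
    [0.116, -0.066, 0.14, 0.63],
    [0.116, -0.066, 0.14, 0.63],
    [0.116, -0.066, 0.14, 0.63],
  ],
)

```text
clock: 10.85
eef_pos: [448.3, -243.1, 60.5]
eef_rot: [3.141, -0.0, 0.946]
wrist_force: [-0.1, 0.6, 0.8]
finger_gap: 59.8
finger_force: 0.0
```

```bash
python3 -c "
from h import *
go(448.5,-241.8,18.5,0.946)"
```

```text
from [ 448.3 -243.1   60.5] yaw 0.946 -> row [ 0.0012 -0.0006  0.042 ] turn 0.0 j6 0.06 F [-0.1  0.6  0.8] gap 59.8 t 10.8
```

Call:
move_arm(
  moves=[
    [0.0012, -0.0006, 0.02, 0],
    [0.0012, -0.0006, 0.035, 0],
    [0.0012, -0.0006, 0.0415, 0],
    [0.0012, -0.0006, 0.0415, 0],
    [0.0012, -0.0006, 0.0415, 0],
    [0.0012, -0.0006, 0.0415, 0],
  ],
)

```text
clock: 11.45
eef_pos: [448.6, -241.8, 19.3]
eef_rot: [3.14, -0.0, 0.946]
wrist_force: [0.9, 1.1, -0.1]
finger_gap: 60.1
finger_force: 0.0
```

Call:
move_arm(
  moves=[
    [0, 0, 0, 0],
    [0, 0, 0, 0],
    [0, 0, 0, 0],
    [0, 0, 0, 0],
    [0, 0, 0, 0],
    [0, 0, -0.02, 0],
    [0, 0, -0.06, 0],
    [0, 0, -0.11, 0],
    [0, 0, -0.115, 0],
    [0, 0, -0.115, 0],
    [0, 0, -0.115, 0],
  ],
  jaw=0.02,
)

```text
clock: 12.55
eef_pos: [447.5, -241.1, 131.9]
eef_rot: [-3.139, 0.0, 0.946]
wrist_force: [-1.0, -0.3, -2.2]
finger_gap: 32.4
finger_force: 4.0
```

```bash
python3 -c "
from h import *
go(559.5,55.2,135,np.deg2rad(14.8))
go(559.5,55.2,135,np.deg2rad(104.8))"
```

```text
from [ 447.5 -241.1  131.9] yaw 0.946 -> row [ 0.3058 -0.0825 -0.0029] turn 0.687 j6 0.06 F [-1.  -0.3 -2.2] gap 32.4 t 12.6
from [ 447.5 -241.1  131.9] yaw 0.946 -> row [ 0.3058 -0.0825 -0.0029] turn -0.883 j6 0.06 F [-1.  -0.3 -2.2] gap 32.4 t 12.6
```

Call:
move_arm(
  moves=[
    [0, 0, 0, 0],
    [0, 0, 0, 0],
    [0, 0, 0, 0],
    [0, 0, 0, 0],
  ],
  squeeze=50,
)

```text
clock: 12.95
eef_pos: [448.0, -241.4, 133.0]
eef_rot: [-3.141, 0.0, 0.946]
wrist_force: [-0.2, -0.0, -1.0]
finger_gap: 31.3
finger_force: 50.0
```

```bash
python3 - <<'E'
from meas import *
go(559.5,55.2,135,np.deg2rad(104.8))
for n in ("scene","side"):
    W=cloud(cam(n)); 
    [print(n,"rim",*o) for o in clusters(W,100,131,(380,540),(-320,-180),20)]
E
```

```text
from [ 448.  -241.4  133. ] yaw 0.946 -> row [ 0.3058 -0.0831 -0.0019] turn -0.883 j6 0.06 F [-0.2 -0.  -1. ] gap 31.3 t 12.9
scene rim 161 [ 464.  -231.1  123.3] [ 459.4 -234.9] [44.2 60.2] 31.7 (245, 168)
side rim 283 [ 442.2 -257.5  125.6] [ 444.7 -251.8] [39.5 60.5] 75.8 (260, 282)
```

Call:
move_arm(
  moves=[
    [0.306, -0.083, -0.002, -0.883],
    [0.306, -0.083, -0.002, -0.883],
    [0.306, -0.083, -0.002, -0.883],
    [0.306, -0.083, -0.002, -0.883],
    [0.306, -0.083, -0.002, -0.883],
    [0.306, -0.083, -0.002, -0.883],
    [0.306, -0.083, -0.002, -0.883],
    [0.306, -0.083, -0.002, -0.883],
    [0.306, -0.083, -0.002, -0.883],
    [0.306, -0.083, -0.002, -0.883],
    [0.306, -0.083, -0.002, -0.883],
  ],
)

```text
clock: 14.15
eef_pos: [559.7, 53.9, 135.6]
eef_rot: [3.142, 0.0, 1.827]
wrist_force: [-0.2, -0.3, -1.5]
finger_gap: 31.4
finger_force: 50.0
```

Call:
move_arm(
  moves=[
    [0, 0, 0, 0],
    [0, 0, 0, 0],
    [0, 0, 0.02, 0],
    [0, 0, 0.02, 0],
    [0, 0, 0.02, 0],
  ],
)

```text
clock: 14.65
eef_pos: [559.8, 55.1, 115.7]
eef_rot: [-3.141, -0.0, 1.829]
wrist_force: [-0.5, 0.2, -0.9]
finger_gap: 31.9
finger_force: 50.0
```

```bash
python3 - <<'E'
from meas import *
go(559.5,55.2,82,np.deg2rad(104.8))
for n in ("scene","side"):
    W=cloud(cam(n)); 
    [print(n,"rim",*o) for o in clusters(W,95,115,(500,620),(0,110),20)]
E
```

```text
from [559.8  55.1 115.7] yaw 1.829 -> row [ 0.0002 -0.0002  0.0337] turn -0.0 j6 -0.22 F [-0.5  0.2 -0.9] gap 31.9 t 14.7
scene rim 232 [572.9  61.6 106.3] [565.1  58.8] [57.  58.3] 23.6 (322, 223)
side rim 195 [555.6  39.7 108.8] [557.3  45.1] [42.7 59. ] 82.7 (272, 183)
```

Call:
move_arm(
  moves=[
    [0, 0, 0.012, 0],
    [0, 0, 0.022, 0],
    [0, 0, 0.028, 0],
    [0, 0, 0.032, 0],
    [0, 0, 0.034, 0],
    [0, 0, 0.035, 0],
    [0, 0, 0.035, 0],
  ],
)

```text
clock: 15.45
eef_pos: [559.9, 55.2, 80.5]
eef_rot: [3.142, 0.0, 1.829]
wrist_force: [0.3, 1.5, -1.6]
finger_gap: 31.8
finger_force: 50.0
```

No resisting force; continuing to home, then release, lift, and look.

Call:
move_arm(
  moves=[
    [0, 0, 0.004, 0],
    [0, 0, 0.008, 0],
    [0, 0, 0.011, 0],
    [0, 0, 0.0125, 0],
    [0, 0, 0.0135, 0],
    [0, 0, 0.0135, 0],
  ],
)

```text
clock: 16.05
eef_pos: [559.8, 55.2, 66.8]
eef_rot: [-3.141, -0.0, 1.829]
wrist_force: [-1.2, -0.2, -1.6]
finger_gap: 31.4
finger_force: 50.0
```

Call:
move_arm(
  moves=[
    [0, 0, 0, 0],
    [0, 0, 0, 0],
    [0, 0, 0, 0],
    [0, 0, -0.02, 0],
    [0, 0, -0.05, 0],
    [0, 0, -0.1, 0],
    [0, 0, -0.13, 0],
    [-0.05, 0, -0.13, 0],
    [-0.1, 0, -0.13, 0],
    [-0.12, 0, -0.13, 0],
    [-0.12, 0, -0.13, 0],
    [-0.12, 0, -0.13, 0],
  ],
  jaw=0.046,
)

```text
clock: 17.25
eef_pos: [590.3, -60.6, 196.8]
eef_rot: [-3.141, -0.0, 1.828]
wrist_force: [-0.4, 0.1, -0.1]
finger_gap: 45.7
finger_force: 0.0
```

```bash
python3 - <<'E'
from cl import *
go(513,-361,200,1.571)
E
```

```text
26 34
10696 [581.2   2.2  29.9] [586.   12.6] [149.7 150.1] 76.8 (283, 131)
55 64
1796 [558.5  54.3  60.7] [558.5  55.6] [60.2 61. ] 59.9 (274, 67)
1629 [625.5  39.1  60.6] [628.   39.6] [60.8 60.3] 16.4 (341, 105)
56 79.5
1850 [558.6  53.8  61.2] [558.5  55.6] [60.2 61. ] 59.9 (274, 68)
354 [558.5  58.5  72.4] [558.2  57.5] [16.2 14.8] 15.0 (276, 60)
1748 [625.   38.7  61.5] [628.   39.6] [60.8 60.3] 16.4 (341, 105)
323 [629.9  40.3  72.6] [629.4  39.8] [14.1 15.3] 2.2 (349, 104)
263 [543.5 -13.8  71.6] [542.8 -14.1] [14. 14.] 4.9 (239, 139)
259 [611.9 -29.9  71. ] [612.8 -30.5] [14.  14.1] 66.1 (307, 175)
80 95
1287 [558.5  55.3  86.9] [558.5  55.7] [32.1 32. ] 15.5 (275, 61)
1261 [627.5  39.1  86.9] [628.1  39. ] [32.5 32.4] 1.1 (349, 103)
from [590.3 -60.  196.9] yaw 1.829 -> row [-0.2712 -0.1517 -0.0031] turn 0.258 j6 -0.42 F [ 0.3 -0.3 -0.6] gap 46.0 t 17.3
```

Call:
move_arm(
  moves=[
    [-0.271, -0.152, -0.003, 0.258],
    [-0.271, -0.152, -0.003, 0.258],
    [-0.271, -0.152, -0.003, 0.258],
    [-0.271, -0.152, -0.003, 0.258],
    [-0.271, -0.152, -0.003, 0.258],
    [-0.271, -0.152, -0.003, 0.258],
    [-0.271, -0.152, -0.003, 0.258],
    [-0.271, -0.152, -0.003, 0.258],
    [-0.271, -0.152, -0.003, 0.258],
    [-0.271, -0.152, -0.003, 0.258],
  ],
  jaw=0.06,
)

```text
clock: 18.3
eef_pos: [513.6, -359.7, 200.2]
eef_rot: [3.141, -0.0, 1.573]
wrist_force: [0.8, 0.8, -0.3]
finger_gap: 60.0
finger_force: 0.0
```

```bash
python3 - <<'E'
from wl import *
go(466.4,-361.6,60,np.deg2rad(47.5))
E
```

```text
hubs
729 [ 466.6 -361.2   39.1] [ 466.3 -361.7] [32.4 31.9] 47.6 (231, 195)
727 [ 560.3 -366.    39. ] [ 560.6 -366.8] [32.1 32.6] 20.6 (320, 199)
rims
1444 [ 343.8 -202.4   16.8] [ 343.5 -199.7] [67.1 84. ] 87.8 (109, 36)
888 [ 328.9 -357.5   15.3] [ 322.7 -361.2] [160.4  22.8] 80.9 (111, 186)
1799 [ 733.2 -344.5   11.3] [ 733.8 -345.3] [69.6 35.1] 87.3 (471, 176)
1068 [ 468.1 -358.6   12.8] [ 466.3 -361.7] [60.7 60.7] 88.2 (235, 188)
1047 [ 558.7 -363.2   12.8] [ 560.2 -366.5] [60.9 60.8] 47.0 (316, 192)
547 [ 468.8 -480.6   14.8] [ 467.6 -482.8] [67.1 14.8] 10.9 (238, 289)
from [ 513.5 -359.9  200.2] yaw 1.573 -> row [-0.0016 -0.0471  0.1402] turn 0.744 j6 -0.67 F [ 0.9 -0.1 -0.7] gap 60.0 t 18.4
```

Call:
move_arm(
  moves=[
    [-0.0016, -0.047, 0.1, 0.743],
    [-0.0016, -0.047, 0.1, 0.743],
    [-0.0016, -0.047, 0.1, 0.743],
    [-0.0016, -0.047, 0.1, 0.743],
    [-0.0016, -0.047, 0.12, 0.743],
    [-0.0016, -0.047, 0.14, 0.743],
    [-0.0016, -0.047, 0.14, 0.743],
    [-0.0016, -0.047, 0.14, 0.743],
  ],
)

```text
clock: 19.15
eef_pos: [466.2, -362.7, 60.5]
eef_rot: [3.142, -0.0, 0.829]
wrist_force: [-0.6, 0.2, -0.3]
finger_gap: 60.0
finger_force: 0.0
```

```bash
python3 -c "
from h import *
go(466.4,-361.7,19,0.831)"
```

```text
from [ 466.2 -362.7   60.5] yaw 0.829 -> row [ 0.0009 -0.0005  0.0415] turn -0.002 j6 0.02 F [-0.6  0.2 -0.3] gap 60.0 t 19.1
```

Call:
move_arm(
  moves=[
    [0.0009, -0.0005, 0.02, 0],
    [0.0009, -0.0005, 0.035, 0],
    [0.0009, -0.0005, 0.0415, 0],
    [0.0009, -0.0005, 0.0415, 0],
    [0.0009, -0.0005, 0.0415, 0],
    [0.0009, -0.0005, 0.0415, 0],
  ],
)

```text
clock: 19.75
eef_pos: [466.2, -362.5, 19.2]
eef_rot: [3.14, -0.0, 0.828]
wrist_force: [-0.2, -0.2, 0.3]
finger_gap: 59.8
finger_force: 0.0
```

Call:
move_arm(
  moves=[
    [0, 0, 0, 0],
    [0, 0, 0, 0],
    [0, 0, 0, 0],
    [0, 0, 0, 0],
    [0, 0, 0, 0],
    [0, 0, -0.02, 0],
    [0, 0, -0.06, 0],
    [0, 0, -0.11, 0],
    [0, 0, -0.115, 0],
    [0, 0, -0.115, 0],
    [0, 0, -0.115, 0],
    [0, 0, -0.115, 0],
  ],
  jaw=0.02,
)

```text
clock: 20.95
eef_pos: [465.3, -361.7, 131.6]
eef_rot: [-3.139, 0.0, 0.828]
wrist_force: [-0.8, 0.4, -1.3]
finger_gap: 31.7
finger_force: 50.0
```

```bash
python3 -c "
from h import *
go(542.9,-14.2,130,np.deg2rad(5))
go(542.9,-14.2,130,np.deg2rad(95))"
```

```text
from [ 465.3 -361.7  131.6] yaw 0.828 -> row [ 0.3084 -0.178   0.0021] turn 0.741 j6 0.02 F [-0.8  0.4 -1.3] gap 31.7 t 20.9
from [ 465.3 -361.7  131.6] yaw 0.828 -> row [ 0.3084 -0.178   0.0021] turn -0.83 j6 0.02 F [-0.8  0.4 -1.3] gap 31.7 t 20.9
```

Call:
move_arm(
  moves=[
    [0.308, -0.178, 0.002, -0.832],
    [0.308, -0.178, 0.002, -0.832],
    [0.308, -0.178, 0.002, -0.832],
    [0.308, -0.178, 0.002, -0.832],
    [0.308, -0.178, 0.002, -0.832],
    [0.308, -0.178, 0.002, -0.832],
    [0.308, -0.178, 0.002, -0.832],
    [0.308, -0.178, 0.002, -0.832],
    [0.308, -0.178, 0.002, -0.832],
    [0.308, -0.178, 0.002, -0.832],
    [0.308, -0.178, 0.002, -0.832],
  ],
)

```text
clock: 22.05
eef_pos: [542.9, -16.3, 131.1]
eef_rot: [-3.141, -0.0, 1.658]
wrist_force: [-0.7, 0.1, -1.1]
finger_gap: 31.4
finger_force: 50.0
```

Call:
move_arm(
  moves=[
    [0, 0, 0, 0],
    [0, 0, 0, 0],
    [0, 0, 0.015, 0],
    [0, 0, 0.015, 0],
    [0, 0, 0.015, 0],
  ],
)

```text
clock: 22.55
eef_pos: [543.1, -15.2, 116.6]
eef_rot: [-3.141, -0.0, 1.659]
wrist_force: [-0.3, -0.6, 0.5]
finger_gap: 31.7
finger_force: 50.0
```

```bash
python3 -c "
from h import *
go(542.9,-14.9,81,np.deg2rad(95))"
```

```text
from [543.1 -15.2 116.6] yaw 1.659 -> row [ 0.0003 -0.0002  0.0356] turn 0.001 j6 -0.18 F [-0.3 -0.6  0.5] gap 31.7 t 22.6
```

Call:
move_arm(
  moves=[
    [0, 0, 0.012, 0],
    [0.0003, 0, 0.022, 0],
    [0.0003, 0, 0.028, 0],
    [0.0003, 0, 0.032, 0],
    [0.0003, 0, 0.034, 0],
    [0.0003, 0, 0.036, 0],
    [0.0003, 0, 0.036, 0],
  ],
)

```text
clock: 23.25
eef_pos: [543.1, -14.7, 80.4]
eef_rot: [-3.142, 0.0, 1.66]
wrist_force: [-0.7, -0.1, -1.0]
finger_gap: 31.5
finger_force: 50.0
```

Call:
move_arm(
  moves=[
    [0, 0, 0.004, 0],
    [0, 0, 0.008, 0],
    [0, 0, 0.011, 0],
    [0, 0, 0.0125, 0],
    [0, 0, 0.0135, 0],
    [0, 0, 0.0135, 0],
  ],
)

```text
clock: 23.85
eef_pos: [543.1, -14.7, 66.8]
eef_rot: [-3.141, -0.0, 1.66]
wrist_force: [-0.2, -0.0, -1.6]
finger_gap: 31.6
finger_force: 50.0
```

Call:
move_arm(
  moves=[
    [0, 0, 0, 0],
    [0, 0, 0, 0],
    [0, 0, 0, 0],
    [0, 0, -0.02, 0],
    [0, 0, -0.05, 0],
    [0, 0, -0.1, 0],
    [0, 0, -0.13, 0],
    [-0.05, 0, -0.13, 0],
    [-0.07, 0, -0.13, 0],
    [-0.07, 0, -0.13, 0],
    [-0.07, 0, -0.13, 0],
  ],
  jaw=0.046,
)

```text
clock: 24.95
eef_pos: [549.3, -84.3, 196.9]
eef_rot: [-3.141, -0.0, 1.659]
wrist_force: [-0.3, 0.5, 0.8]
finger_gap: 46.3
finger_force: 0.0
```

```bash
python3 - <<'E'
from cl import *
go(513,-361,200,1.571)
E
```

```text
26 34
9300 [584.3   1.8  29.9] [585.9  12.7] [149.8 150. ] 76.6 (318, 111)
134 [669.1  61.7  29.5] [668.3  58.7] [20.9 10.9] 81.0 (411, 57)
55 64
1836 [557.5  52.7  60.6] [558.2  55.8] [61.1 60.6] 57.2 (299, 48)
1694 [622.4  36.3  60.5] [627.5  38.9] [61.1 60.8] 83.9 (369, 74)
1684 [542.  -13.2  60.6] [542.  -13.7] [60.2 60.2] 50.5 (275, 122)
56 79.5
1986 [557.4  52.1  61.6] [558.2  55.8] [61.1 60.6] 57.2 (299, 48)
339 [558.3  58.9  72.5] [558.  58.] [15.4 12.8] 16.4 (302, 37)
1913 [622.   36.   62.1] [627.5  38.9] [61.1 60.8] 83.9 (369, 74)
299 [631.1  41.2  73.4] [630.1  40.4] [14.2 14. ] 0.5 (384, 67)
1671 [542.1 -13.2  60.6] [542.  -13.7] [60.2 60.2] 50.5 (275, 122)
282 [542.7 -14.4  70.8] [542.1 -14.3] [15.9 14.1] 5.2 (276, 124)
284 [610.6 -30.2  70.7] [612.1 -30.6] [14.2 14.3] 66.3 (349, 149)
80 95
1397 [558.3  56.   86.8] [558.2  56.2] [31.6 32.6] 15.0 (303, 36)
1389 [627.3  39.1  86.6] [628.   39.4] [33.  32.5] 1.7 (384, 66)
1092 [542.  -13.3  87.1] [542.  -13.5] [31.7 30.6] 5.3 (275, 122)
from [549.3 -83.8 196.8] yaw 1.66 -> row [-0.2729 -0.0608 -0.0032] turn 0.089 j6 -0.31 F [ 0.1  0.6 -0.1] gap 46.3 t 25.0
```

Call:
move_arm(
  moves=[
    [-0.273, -0.061, -0.003, 0.089],
    [-0.273, -0.061, -0.003, 0.089],
    [-0.273, -0.061, -0.003, 0.089],
    [-0.273, -0.061, -0.003, 0.089],
    [-0.273, -0.061, -0.003, 0.089],
    [-0.273, -0.061, -0.003, 0.089],
    [-0.273, -0.061, -0.003, 0.089],
    [-0.273, -0.061, -0.003, 0.089],
    [-0.273, -0.061, -0.003, 0.089],
  ],
  jaw=0.06,
)

```text
clock: 25.9
eef_pos: [513.5, -360.2, 200.0]
eef_rot: [-3.142, -0.0, 1.572]
wrist_force: [-0.3, -0.4, -0.5]
finger_gap: 60.0
finger_force: 0.0
```

```bash
python3 - <<'E'
from wl import *
go(560.5,-366.7,60,np.deg2rad(20.7)); go(560.5,-366.7,60,np.deg2rad(110.7))
E
```

```text
hubs
731 [ 560.3 -366.    39. ] [ 560.6 -366.9] [32.  32.7] 20.6 (321, 199)
rims
1430 [ 344.  -202.8   16.7] [ 343.7 -199.9] [66.4 84.2] 87.8 (109, 36)
896 [ 328.7 -358.4   15.4] [ 322.9 -361.1] [159.7  23.2] 80.9 (111, 186)
1801 [ 733.2 -344.5   11.3] [ 733.8 -345.4] [69.4 34.8] 86.7 (471, 176)
1057 [ 558.8 -363.2   12.7] [ 560.5 -366.4] [60.8 60.7] 0.5 (316, 192)
552 [ 468.4 -480.8   14.9] [ 467.5 -482.6] [66.9 14.9] 10.7 (238, 289)
from [ 513.5 -360.2  200.2] yaw 1.573 -> row [-0.0066  0.0469  0.1402] turn 1.211 j6 -0.67 F [ 0.2  0.3 -0.5] gap 60.1 t 25.9
from [ 513.5 -360.2  200.2] yaw 1.573 -> row [-0.0066  0.0469  0.1402] turn -0.359 j6 -0.67 F [ 0.2  0.3 -0.5] gap 60.1 t 25.9
```

Call:
move_arm(
  moves=[
    [-0.0066, 0.047, 0.1, -0.359],
    [-0.0066, 0.047, 0.1, -0.359],
    [-0.0066, 0.047, 0.1, -0.359],
    [-0.0066, 0.047, 0.12, -0.359],
    [-0.0066, 0.047, 0.14, -0.359],
    [-0.0066, 0.047, 0.14, -0.359],
    [-0.0066, 0.047, 0.14, -0.359],
    [-0.0066, 0.047, 0.14, -0.359],
  ],
)

```text
clock: 26.75
eef_pos: [560.6, -368.3, 61.6]
eef_rot: [3.14, 0.002, 1.93]
wrist_force: [-0.5, 0.9, 0.3]
finger_gap: 60.1
finger_force: 0.0
```

```bash
python3 -c "
from h import *
go(560.5,-366.8,19,1.932)"
```

```text
from [ 560.6 -368.3   61.6] yaw 1.93 -> row [0.0015 0.0004 0.0426] turn -0.002 j6 -1.0 F [-0.5  0.9  0.3] gap 60.1 t 26.8
```

Call:
move_arm(
  moves=[
    [0.001, 0.0004, 0.02, 0],
    [0.001, 0.0004, 0.035, 0],
    [0.001, 0.0004, 0.042, 0],
    [0.001, 0.0004, 0.042, 0],
    [0.001, 0.0004, 0.042, 0],
    [0.001, 0.0004, 0.042, 0],
  ],
)

```text
clock: 27.35
eef_pos: [560.2, -367.6, 18.8]
eef_rot: [3.141, 0.001, 1.93]
wrist_force: [0.4, -0.5, -0.5]
finger_gap: 60.2
finger_force: 0.0
```

Call:
move_arm(
  moves=[
    [0, 0, 0, 0],
    [0, 0, 0, 0],
    [0, 0, 0, 0],
    [0, 0, 0, 0],
    [0, 0, 0, 0],
    [0, 0, -0.02, 0],
    [0, 0, -0.06, 0],
    [0, 0, -0.11, 0],
    [0, 0, -0.115, 0],
    [0, 0, -0.115, 0],
    [0, 0, -0.115, 0],
    [0, 0, -0.115, 0],
  ],
  jaw=0.02,
)

```text
clock: 28.55
eef_pos: [559.3, -366.8, 130.8]
eef_rot: [-3.14, -0.003, 1.93]
wrist_force: [-0.6, 0.4, -1.2]
finger_gap: 31.7
finger_force: 50.0
```

```bash
python3 -c "
from h import *
go(612.8,-30.7,130,np.deg2rad(66.5))"
```

```text
from [ 559.3 -366.8  130.8] yaw 1.93 -> row [0.2959 0.1682 0.0013] turn 0.769 j6 -0.99 F [-0.6  0.4 -1.2] gap 31.7 t 28.6
```

Call:
move_arm(
  moves=[
    [0.295, 0.1685, 0.001, 0.769],
    [0.295, 0.1685, 0.001, 0.769],
    [0.295, 0.1685, 0.001, 0.769],
    [0.295, 0.1685, 0.001, 0.769],
    [0.295, 0.1685, 0.001, 0.769],
    [0.295, 0.1685, 0.001, 0.769],
    [0.295, 0.1685, 0.001, 0.769],
    [0.295, 0.1685, 0.001, 0.769],
    [0.295, 0.1685, 0.001, 0.769],
    [0.295, 0.1685, 0.001, 0.769],
    [0.295, 0.1685, 0.001, 0.769],
  ],
)

```text
clock: 29.65
eef_pos: [613.8, -33.2, 131.6]
eef_rot: [-3.141, 0.0, 1.159]
wrist_force: [-0.7, -0.1, -1.0]
finger_gap: 31.8
finger_force: 50.0
```

Call:
move_arm(
  moves=[
    [0, 0, 0, 0],
    [0, 0, 0, 0],
    [0, 0, 0.015, 0],
    [0, 0, 0.015, 0],
    [0, 0, 0.015, 0],
  ],
)

```text
clock: 30.15
eef_pos: [613.7, -31.9, 116.2]
eef_rot: [-3.14, 0.0, 1.161]
wrist_force: [-0.2, -1.2, -2.0]
finger_gap: 31.2
finger_force: 50.0
```

```bash
python3 -c "
from h import *
go(612.5,-31.3,81,np.deg2rad(66.5))"
```

```text
from [613.7 -31.9 116.2] yaw 1.161 -> row [ 0.0001 -0.0013  0.0352] turn 0.0 j6 0.3 F [-0.2 -1.2 -2. ] gap 31.2 t 30.1
```

Call:
move_arm(
  moves=[
    [0, -0.001, 0.005, 0],
    [0.0001, -0.001, 0.02, 0],
    [0.0001, -0.001, 0.028, 0],
    [0.0001, -0.001, 0.032, 0],
    [0.0001, -0.001, 0.034, 0],
    [0.0001, -0.001, 0.0355, 0],
    [0.0001, -0.001, 0.0355, 0],
  ],
)

```text
clock: 30.85
eef_pos: [613.1, -31.4, 81.4]
eef_rot: [-3.142, 0.0, 1.161]
wrist_force: [-0.3, -0.1, -0.3]
finger_gap: 31.9
finger_force: 50.0
```

Call:
move_arm(
  moves=[
    [0, 0, 0.004, 0],
    [0, 0, 0.008, 0],
    [0, 0, 0.011, 0],
    [0, 0, 0.013, 0],
    [0, 0, 0.0145, 0],
    [0, 0, 0.0145, 0],
  ],
)

```text
clock: 31.45
eef_pos: [613.1, -31.4, 66.7]
eef_rot: [-3.141, 0.0, 1.161]
wrist_force: [0.2, 0.3, -1.8]
finger_gap: 31.4
finger_force: 50.0
```

Call:
move_arm(
  moves=[
    [0, 0, 0, 0],
    [0, 0, 0, 0],
    [0, 0, 0, 0],
    [0, 0, -0.02, 0],
    [0, 0, -0.05, 0],
    [0, 0, -0.1, 0],
    [0, 0, -0.13, 0],
    [-0.04, -0.03, -0.13, 0.1],
    [-0.06, -0.04, -0.13, -0.2],
    [-0.06, -0.04, -0.13, -0.4],
    [-0.06, -0.04, -0.13, -0.4],
    [-0.06, -0.04, -0.13, -0.4],
  ],
  jaw=0.046,
)

```text
clock: 32.65
eef_pos: [552.5, -70.7, 197.3]
eef_rot: [3.141, 0.0, 1.566]
wrist_force: [-0.1, -0.0, 2.0]
finger_gap: 46.1
finger_force: 0.0
```

```bash
python3 - <<'E'
from cl import *
go(588,12,200,1.571); cv2.imwrite("pics/w4.png",c["frame"])
E
```

```text
26 34
7490 [578.1  10.8  29.9] [585.9  12.4] [149.5 149.8] 76.8 (301, 112)
173 [667.4  62.3  29.6] [668.7  62.3] [12.7 27.7] 29.9 (393, 58)
55 64
1812 [557.8  53.8  60.6] [558.2  55.8] [60.5 60.9] 45.0 (281, 61)
1717 [623.5  37.5  60.5] [627.8  38.8] [61.2 61.4] 43.7 (354, 80)
1608 [542.3 -13.   60.5] [542.3 -13.6] [60.6 60.3] 87.1 (265, 137)
1490 [608.7 -29.8  60.5] [611.4 -31.5] [60.4 60. ] 88.9 (335, 155)
56 79.5
1884 [557.9  53.3  61.3] [558.   55.8] [60.5 60.8] 48.4 (282, 61)
355 [558.8  58.6  71.9] [558.6  57.8] [15.8 13.9] 15.5 (283, 53)
1907 [623.   37.1  61.8] [627.8  38.8] [61.2 61.4] 43.7 (354, 80)
329 [630.8  40.9  73.1] [630.1  40.6] [13.9 14.4] 1.8 (366, 74)
1594 [542.3 -13.   60.6] [542.3 -13.6] [60.6 60.3] 87.1 (265, 137)
1569 [608.1 -29.6  61.2] [611.4 -31.5] [60.4 60. ] 88.9 (335, 155)
281 [542.  -14.4  71.7] [541.9 -13.6] [15.9 15.6] 5.3 (264, 139)
251 [614.3 -31.6  72.7] [613.4 -32. ] [16.2 12.6] 69.4 (344, 158)
80 95
1300 [558.2  55.5  86.9] [558.2  55.9] [31.5 32.4] 15.1 (283, 52)
1335 [627.5  39.1  86.8] [628.1  38.9] [32.2 32.9] 90.0 (367, 74)
1082 [542.  -13.1  87.1] [542.  -13.3] [31.9 32.1] 5.3 (263, 138)
1084 [611.2 -30.9  86.8] [611.3 -31.3] [32.1 32.4] 66.8 (343, 159)
from [552.5 -70.6 197.2] yaw 1.566 -> row [ 0.0828  0.0351 -0.0028] turn -0.005 j6 -0.19 F [ 0.8 -0.1  0.7] gap 45.6 t 32.7
```

View pics/w4.png

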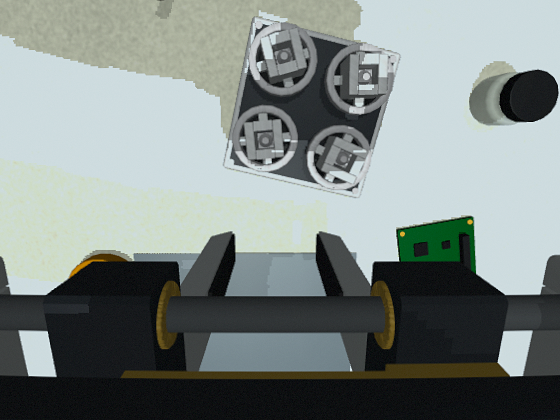

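All four wheels sit home (rim tops equal, hub tops ≈87, square holes on shafts at (283,52), (367,74), (264,138), (343,159)). Next I measure the dock from above.

Call:
move_arm(
  moves=[
    [0.27, 0.0, -0.003, 0],
    [0.27, 0.0, -0.003, 0],
    [0.27, 0.0, -0.003, 0],
    [0.27, 0.0, -0.003, 0],
    [0.27, 0.0, -0.003, 0],
    [0.27, 0.0, -0.003, 0],
    [0.27, 0.0, -0.003, 0],
    [0.27, 0.0, -0.003, 0],
    [0.27, 0.0, -0.003, 0],
  ],
)

```text
clock: 33.6
eef_pos: [555.4, 198.4, 200.0]
eef_rot: [3.142, 0.0, 1.559]
wrist_force: [-0.4, -0.4, -0.4]
finger_gap: 46.0
finger_force: 0.0
```

```bash
python3 - <<'E'
from meas import *
c=cam("wrist"); W=cloud(c); cv2.imwrite("pics/w5.png",c["frame"])
for lo,hi in [(12,19.3),(20,34),(40,58),(58,70),(73,90)]: print(lo,hi); [print(*o) for o in clusters(W,lo,hi,(400,720),(90,480),40)]
go(588,12,200,1.571)
# channel: inner faces of rails per y slice
for y in range(160,345,20):
    m=(abs(W[...,1]-y)<2)&(W[...,2]>13)&(W[...,2]<20); x=W[m][:,0]; L=x[x<573]; Rr=x[x>573]
    print(y, [np.round((np.percentile(q,2),np.percentile(q,98)),1) if len(q)>3 else None for q in (L,Rr)])
# stop face: front edge of box top
for x in range(490,660,30):
    m=(abs(W[...,0]-x)<2)&(W[...,2]>56)&(W[...,2]<64); q=W[m][:,1]; print(x, np.round(q.min(),1) if len(q) else None,end=' ')
E
```

```text
12 19.3
4920 [573.4 263.5  16.9] [572.2 251.2] [232.2 210.1] 0.8 (292, 127)
124 [559.   96.   15.6] [559.   95.9] [ 3.1 57.8] 79.3 (280, 275)
20 34
873 [570.5 355.3  27. ] [570.  355.4] [196.6   3.4] 0.6 (290, 33)
839 [457.9 165.8  28.6] [456.1 160.6] [81.1 17.3] 69.0 (187, 221)
423 [551.2  94.9  27.4] [557.7  96.3] [12.5 58.4] 90.0 (273, 280)
40 58
1675 [569.  355.9  51. ] [569.7 357.1] [ 10.1 198.7] 88.9 (289, 25)
75 [442.9 130.6  47.1] [443.1 129. ] [ 6.  13.6] 57.2 (171, 258)
58 70
4769 [567.4 365.7  59.6] [570.3 364.7] [ 20.8 197.5] 89.5 (288, 10)
73 90
from [555.4 198.3 200.1] yaw 1.559 -> row [-1.859e-01  3.480e-02  1.000e-04] turn -0.012 j6 0.29 F [-0.9 -0.2  0.5] gap 45.9 t 33.6
160 [array([461.5, 472.9]), array([674.8, 687. ])]
180 [array([469.2, 479.7]), array([667. , 679.6])]
200 [array([461.8, 486.3]), array([660. , 671.5])]
220 [array([480.8, 493.6]), array([652. , 664.6])]
240 [array([482.9, 494.5]), array([649.7, 660.7])]
260 [array([483.3, 494.3]), array([649.4, 660.4])]
280 [array([482.1, 493.6]), array([649.2, 660.4])]
300 [array([482. , 493.6]), array([649.3, 660.5])]
320 [array([482.2, 493.2]), array([649. , 660.8])]
340 [array([480.8, 492.5]), array([648.7, 660.3])]
490 354.7 520 1.5 550 1.9 580 34.8 610 -2.0 640 357.0
```

View pics/w5.png

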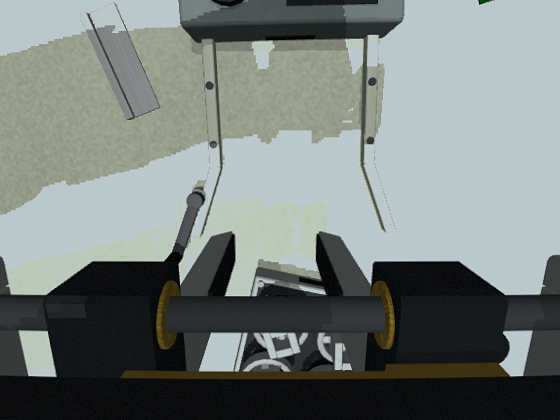

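Dock: inner rail faces at x≈494/649.5, stop face y≈355; origin ≈(571,280), yaw ≈0.013. The latch arm points to about (172,260) px and isn't in the way. Now going behind the carrier to push it with both fingers.

```bash
cat > push.py <<'E'
from h import *
def rows(path,z=12,off=83):
    """path: list of carrier (x,y,yaw deg) -> rows in tool axes from the measured pose"""
    s=manip.read_state(); p=np.array(s["eef_pos"]); r=s["eef_rot"]; T=R.from_euler('xyz',r).as_matrix(); out=[]
    for x,y,a in path:
        a=np.deg2rad(a); d=np.array([-np.sin(a),np.cos(a)])
        t=np.array([x-off*d[0],y-off*d[1],z])
        m=T.T@(t-p)/1000; tn=(r[2]-(a+np.pi/2)+np.pi)%(2*np.pi)-np.pi
        out.append([round(float(m[0]),4),round(float(m[1]),4),round(float(m[2]),4),round(float(tn),3)])
    print(out)
E
python3 -c "
from h import *
go(556,-115,200,1.339)"
```

```text
from [555.4 198.3 200.1] yaw 1.559 -> row [-3.133e-01  4.300e-03  1.000e-04] turn 0.22 j6 0.29 F [-0.9 -0.2  0.5] gap 45.9 t 33.6
```

Call:
move_arm(
  moves=[
    [-0.313, 0.004, 0, 0.22],
    [-0.313, 0.004, 0, 0.22],
    [-0.313, 0.004, 0, 0.22],
    [-0.313, 0.004, 0, 0.22],
    [-0.313, 0.004, 0, 0.22],
    [-0.313, 0.004, 0, 0.22],
    [-0.313, 0.004, 0, 0.22],
    [-0.313, 0.004, 0, 0.22],
    [-0.313, 0.004, 0, 0.22],
  ],
  jaw=0.094,
)

```text
clock: 34.55
eef_pos: [556.0, -113.1, 200.0]
eef_rot: [-3.141, -0.0, 1.34]
wrist_force: [-0.3, 0.7, -0.7]
finger_gap: 94.1
finger_force: 0.0
```

Call:
move_arm(
  moves=[
    [0, 0, 0.05, 0],
    [0, 0, 0.1, 0],
    [0, 0, 0.15, 0],
    [0, 0, 0.18, 0],
    [0, 0, 0.188, 0],
    [0, 0, 0.188, 0],
    [0, 0, 0.188, 0],
  ],
)

```text
clock: 35.25
eef_pos: [557.2, -113.1, 13.9]
eef_rot: [3.139, 0.0, 1.342]
wrist_force: [-0.8, 0.0, -0.5]
finger_gap: 93.7
finger_force: 0.0
```

```bash
python3 - <<'E'
from push import *
from meas import clusters
W=cloud(cam("wrist")); [print(*o) for o in clusters(W,26,34,(450,720),(-130,380),400)]
go(562,-90,12,1.339)
rows([(586.2,12.6,-13.3)])
E
```

```text
12334 [571.7 -40.4  29.8] [576.4 -27.6] [ 68.3 148.7] 76.7 (272, 108)
from [ 557.3 -113.3   14.1] yaw 1.341 -> row [ 0.0238 -0.0007  0.0021] turn 0.002 j6 -0.04 F [0.1 0.  0.4] gap 94.1 t 35.3
[[0.0462, -0.0007, 0.002, 0.003]]
```

```bash
cat >> push.py <<'E'
def plan(x,y,a,segs,ds):
    """segs: (length, end yaw); returns carrier poses every ds mm"""
    out=[]; 
    for L,b in segs:
        n=max(1,round(L/ds))
        for i in range(n):
            am=a+(b-a)*(i+.5)/n; x-=np.sin(np.deg2rad(am))*L/n; y+=np.cos(np.deg2rad(am))*L/n
            out.append((x,y,a+(b-a)*(i+1)/n))
        a=b
    return out
E
python3 - <<'E'
from push import *
P=plan(586.2,12.6,-13.3,[(60,13),(20,13),(85,.7)],5)
for p in P[::3]+P[-1:]: print(np.round(p,1))
rows(P[:8])
E
```

```text
[587.3  17.5 -11.1]
[589.3  32.3  -4.5]
[589.6  47.3   2. ]
[588.2  62.3   8.6]
[585.2  76.9  13. ]
[581.9  91.6  13. ]
[578.8 106.2  10.8]
[576.2 121.    8.7]
[574.2 135.9   6.5]
[572.8 150.8   4.3]
[572.  165.8   2.1]
[571.7 175.8   0.7]
[[0.0513, 0.0024, 0.0021, -0.036], [0.0564, 0.0053, 0.0021, -0.074], [0.0617, 0.008, 0.0021, -0.112], [0.0671, 0.0105, 0.0021, -0.15], [0.0725, 0.0127, 0.0021, -0.189], [0.0781, 0.0148, 0.0021, -0.227], [0.0837, 0.0167, 0.0021, -0.265], [0.0894, 0.0183, 0.0021, -0.303]]
```

Call:
move_arm(
  moves=[
    [0.02, 0, 0.002, 0],
    [0.036, 0, 0.002, 0],
    [0.042, 0, 0.002, 0],
    [0.0465, 0, 0.002, 0],
    [0.051, 0.0024, 0.002, -0.036],
    [0.0564, 0.0053, 0.002, -0.074],
    [0.0617, 0.008, 0.002, -0.112],
    [0.067, 0.0105, 0.002, -0.15],
    [0.0725, 0.0127, 0.002, -0.189],
    [0.078, 0.0148, 0.002, -0.227],
    [0.0837, 0.0167, 0.002, -0.265],
    [0.0837, 0.0167, 0.002, -0.265],
  ],
)

```text
clock: 36.5
eef_pos: [592.5, -36.5, 10.9]
eef_rot: [3.139, 0.001, 1.607]
wrist_force: [3.0, -4.0, 2.6]
finger_gap: 94.1
finger_force: 1.9
```

```bash
cat > car.py <<'E'
from push import *
from meas import clusters
def carrier():
    """fit from motor tops / hubs unaffected: use side+scene? wrist: back part of box top"""
    W=cloud(cam("wrist")); best=max(clusters(W,26,33,(450,720),(-130,380),300),key=lambda o:o[0]); print(*best)
    h=[o for o in clusters(W,80,95,(450,720),(-130,380),200)]; [print("hub",o[2]) for o in h]
E
python3 - <<'E'
from car import *
carrier(); go(0,0,0,0)
for n in("scene","side"):
    W=cloud(cam(n)); [print(n,*o[:5]) for o in clusters(W,80,95,(480,700),(-100,380),10)]
E
```

```text
23801 [590.1  42.1  30.1] [590.   29.2] [149.1 110.6] 2.7 (278, 98)
hub [548.3  63.1]
hub [553.8  11.4]
hub [625.9  12.6]
hub [538.2 -29.2]
hub [643.7 -25.1]
hub [542.9 -42.5]
hub [639.8 -38.9]
from [592.4 -36.5  10.9] yaw 1.606 -> row [ 0.0576 -0.5907  0.0095] turn 1.606 j6 -0.16 F [ 2.1 -4.2  2.5] gap 93.9 t 36.5
scene 95 [558.4  12.6  85.4] [557.3  11.8] [34.7 29.9] 24.0
scene 95 [555.7  84.3  85.5] [554.4  83.7] [35.5 31.3] 32.0
scene 117 [629.9  14.4  85.3] [629.3  14.1] [33.2 36.5] 81.0
scene 15 [652.6 -33.2  83.7] [652.6 -33.6] [ 8.2 15.9] 7.6
scene 111 [627.5  86.6  85.7] [626.5  86.3] [33.8 32. ] 17.2
side 116 [551.3  82.2  87.4] [550.4  82.2] [36.1 34.5] 34.4
side 13 [629.1  -3.8  83.1] [628.3  -3.9] [ 3.8 18.6] 84.5
side 25 [643.6 -41.1  85.8] [642.4 -38.2] [11.  21.4] 34.7
side 10 [537.6 -45.9  83.3] [538.2 -45.9] [ 5.1 12.5] 81.9
```

```bash
python3 - <<'E'
from push import *
P=plan(586.2,12.6,-13.3,[(60,13),(20,13),(85,.7)],5)
rows(P[7:18],off=84.5); rows(P[18:29],off=84.5)
E
```

```text
[[0.0045, 0.0036, -0.0013, -0.039], [0.0096, 0.0066, -0.0013, -0.077], [0.0149, 0.0093, -0.0013, -0.115], [0.0203, 0.0118, -0.0013, -0.154], [0.0258, 0.0142, -0.0013, -0.192], [0.0307, 0.0132, -0.0013, -0.192], [0.0356, 0.0122, -0.0013, -0.192], [0.0405, 0.0113, -0.0013, -0.192], [0.0454, 0.0103, -0.0013, -0.192], [0.0501, 0.0084, -0.0013, -0.179], [0.0549, 0.0065, -0.0013, -0.167]]
[[0.0596, 0.0046, -0.0013, -0.154], [0.0644, 0.0028, -0.0013, -0.141], [0.0692, 0.0011, -0.0013, -0.129], [0.0741, -0.0006, -0.0014, -0.116], [0.0789, -0.0022, -0.0014, -0.104], [0.0838, -0.0037, -0.0014, -0.091], [0.0887, -0.0052, -0.0014, -0.078], [0.0936, -0.0067, -0.0014, -0.066], [0.0985, -0.008, -0.0014, -0.053], [0.1035, -0.0093, -0.0014, -0.04], [0.1084, -0.0105, -0.0014, -0.028]]
```

Call:
move_arm(
  moves=[
    [0.0045, 0.0036, -0.001, -0.039],
    [0.0096, 0.0066, -0.001, -0.077],
    [0.0149, 0.0093, -0.001, -0.115],
    [0.0203, 0.0118, -0.001, -0.154],
    [0.0258, 0.0142, -0.001, -0.192],
    [0.0307, 0.0132, -0.001, -0.192],
    [0.0356, 0.0122, -0.001, -0.192],
    [0.0405, 0.0113, -0.001, -0.192],
    [0.0454, 0.0103, -0.001, -0.192],
    [0.0501, 0.0084, -0.001, -0.179],
    [0.0549, 0.0065, -0.001, -0.167],
    [0.0549, 0.0065, -0.001, -0.167],
  ],
)

```text
clock: 37.85
eef_pos: [596.0, 19.4, 11.1]
eef_rot: [3.142, 0.0, 1.773]
wrist_force: [-0.4, -2.1, 0.8]
finger_gap: 94.0
finger_force: 0.7
```

```bash
python3 - <<'E'
from car import *
carrier()
P=plan(586.2,12.6,-13.3,[(60,13),(20,13),(85,.7)],5)
print(P[17]); rows(P[18:29],off=84.5)
E
```

```text
23724 [581.3  96.8  30.1] [583.2  84.1] [149.5 110.7] 11.9 (280, 98)
hub [537.  110.9]
hub [550.2  60.6]
hub [621.3  73.4]
hub [541.3  17.9]
hub [644.7  39.2]
hub [548.2   5.2]
hub [643.3  24.7]
(np.float64(579.7304435464719), np.float64(101.3365921245002), 11.552941176470588)
[[0.004, -0.0005, -0.0009, 0.013], [0.009, -0.0015, -0.0009, 0.026], [0.0141, -0.0024, -0.0009, 0.039], [0.0191, -0.0032, -0.0009, 0.051], [0.0242, -0.004, -0.0009, 0.064], [0.0292, -0.0047, -0.0009, 0.077], [0.0343, -0.0054, -0.0009, 0.089], [0.0394, -0.006, -0.0009, 0.102], [0.0445, -0.0065, -0.0009, 0.115], [0.0495, -0.0069, -0.0009, 0.127], [0.0546, -0.0073, -0.0009, 0.14]]
```

Call:
move_arm(
  moves=[
    [0.004, -0.0005, -0.001, 0.013],
    [0.009, -0.0015, -0.001, 0.026],
    [0.014, -0.0024, -0.001, 0.039],
    [0.019, -0.0032, -0.001, 0.051],
    [0.0242, -0.004, -0.001, 0.064],
    [0.0292, -0.0047, -0.001, 0.077],
    [0.0343, -0.0054, -0.001, 0.089],
    [0.0394, -0.006, -0.001, 0.102],
    [0.0445, -0.0065, -0.001, 0.115],
    [0.0495, -0.0069, -0.001, 0.127],
    [0.0546, -0.0073, -0.001, 0.14],
    [0.0546, -0.0073, -0.001, 0.14],
  ],
)

```text
clock: 39.1
eef_pos: [578.3, 71.5, 12.2]
eef_rot: [3.14, 0.0, 1.632]
wrist_force: [3.2, -3.8, -0.1]
finger_gap: 94.0
finger_force: 2.0
```

```bash
python3 - <<'E'
from car import *
carrier()
P=plan(586.2,12.6,-13.3,[(60,13),(20,13),(85,.7)],5)
print(P[28]); rows(P[29:33],off=84.5)
E
```

```text
23405 [574.8 150.1  30.1] [575.1 137.2] [149.3 112.1] 3.5 (280, 98)
hub [533.2 170.4]
hub [602.3 175.6]
hub [539.2 118.4]
hub [611.2 121.2]
hub [629.2  83.7]
hub [524.   77.7]
hub [529.1  63.5]
hub [625.9  69.6]
(np.float64(572.4873079821754), np.float64(155.8133414284786), 3.594117647058823)
[[0.005, -0.0016, 0.0002, 0.011], [0.01, -0.0025, 0.0002, 0.024], [0.0151, -0.0035, 0.0002, 0.036], [0.0201, -0.0043, 0.0002, 0.049]]
```

```bash
python3 - <<'E'
from push import *
P=plan(573.2,155.7,3.5,[(24,.74),(64,.74)],8)
print(P[-1]); rows(P,off=84.5)
E
```

```text
(np.float64(571.4856904373083), np.float64(243.67617403671977), 0.74)
[[0.0079, -0.0012, 0.0002, 0.016], [0.0159, -0.0024, 0.0002, 0.032], [0.0239, -0.0034, 0.0002, 0.048], [0.0319, -0.0031, 0.0002, 0.048], [0.0399, -0.0027, 0.0002, 0.048], [0.0479, -0.0023, 0.0002, 0.048], [0.0559, -0.0019, 0.0002, 0.048], [0.0639, -0.0015, 0.0002, 0.048], [0.0719, -0.0011, 0.0002, 0.048], [0.0799, -0.0007, 0.0002, 0.048], [0.0879, -0.0004, 0.0002, 0.048]]
```

Call:
move_arm(
  moves=[
    [0.0079, -0.0012, 0, 0.016],
    [0.0159, -0.0024, 0, 0.032],
    [0.0239, -0.0034, 0, 0.048],
    [0.0319, -0.0031, 0, 0.048],
    [0.0399, -0.0027, 0, 0.048],
    [0.0479, -0.0023, 0, 0.048],
    [0.0559, -0.0019, 0, 0.048],
    [0.0639, -0.0015, 0, 0.048],
    [0.0719, -0.0011, 0, 0.048],
    [0.0799, -0.0007, 0, 0.048],
    [0.0879, -0.0004, 0, 0.048],
    [0.0879, -0.0004, 0, 0.048],
  ],
)

```text
clock: 40.35
eef_pos: [571.9, 159.9, 12.1]
eef_rot: [3.141, -0.0, 1.585]
wrist_force: [-0.2, 0.2, 0.1]
finger_gap: 94.0
finger_force: 0.0
```

```bash
python3 - <<'E'
from car import *
carrier()
rows([(571.3,280.4-d,.74) for d in(8,3,0)],off=84.5)
E
```

```text
23366 [572.  238.5  30.1] [571.7 225.9] [149.1 110.9] 1.1 (280, 98)
hub [531.5 260.8]
hub [534.9 208.4]
hub [607.3 208.2]
hub [517.6 167.5]
hub [623.4 170.1]
hub [522.4 154.3]
hub [619.3 156.1]
[[0.0282, 0.001, 0.0, 0.001], [0.0332, 0.001, 0.0, 0.001], [0.0362, 0.0011, 0.0, 0.001]]
```

Call:
move_arm(
  moves=[
    [0.007, 0.0005, 0, 0],
    [0.014, 0.0007, 0, 0],
    [0.021, 0.001, 0, 0],
    [0.027, 0.001, 0, 0],
    [0.031, 0.001, 0, 0],
    [0.034, 0.001, 0, 0],
    [0.034, 0.001, 0, 0],
    [0.034, 0.001, 0, 0],
  ],
)

```text
clock: 41.2
eef_pos: [572.5, 192.8, 11.9]
eef_rot: [-3.141, 0.0, 1.584]
wrist_force: [-0.5, -3.5, 1.7]
finger_gap: 94.2
finger_force: 1.8
```

Call:
move_arm(
  moves=[
    [0.001, 0, 0, 0],
    [0.002, 0, 0, 0],
    [0.002, 0, 0, 0],
    [0.002, 0, 0, 0],
  ],
)

```text
clock: 41.6
eef_pos: [572.5, 194.4, 12.0]
eef_rot: [-3.141, 0.001, 1.584]
wrist_force: [0.4, -6.2, 1.5]
finger_gap: 93.9
finger_force: 3.3
```

```bash
python3 - <<'E'
from car import *
carrier(); go(0,0,0,0)
W=cloud(cam("scene")); [print("scene",*o[:5]) for o in clusters(W,80,95,(500,660),(200,345),10)]
E
```

```text
23423 [572.6 272.7  30.1] [572.4 260.1] [149.4 111.2] 1.0 (280, 99)
hub [532.2 295.1]
hub [600.6 296.9]
hub [535.7 242.7]
hub [607.8 242.5]
hub [518.5 203. ]
hub [624.3 204.5]
hub [522.9 189.1]
hub [620.  190.5]
from [572.5 194.4  11.9] yaw 1.584 -> row [-0.1866 -0.5751  0.0123] turn 1.584 j6 0.25 F [-0.5 -6.7  2.1] gap 94.4 t 41.6
scene 102 [540.1 243.7  85.3] [539.5 243.2] [36.5 30. ] 18.0
scene 119 [538.5 315.   84.9] [536.4 313.8] [36.7 34.3] 30.3
scene 125 [612.  243.7  85.2] [610.5 244.1] [32.4 37.1] 82.6
scene 142 [610.7 314.9  86.4] [610.  315.1] [37.  32.6] 15.6
```

Call:
move_arm(
  moves=[
    [0.0007, 0, 0, 0],
    [0.0014, 0, 0, 0],
    [0.002, 0, 0, 0],
    [0.002, 0, 0, 0],
    [0.002, 0, 0, 0],
  ],
)

```text
clock: 42.2
eef_pos: [572.5, 196.1, 11.9]
eef_rot: [-3.141, 0.001, 1.584]
wrist_force: [-0.7, -9.9, 1.8]
finger_gap: 94.1
finger_force: 4.5
```

Call:
move_arm(
  moves=[
    [0.0007, 0, 0, 0],
    [0.0014, 0, 0, 0],
    [0.002, 0, 0, 0],
    [0.002, 0, 0, 0],
    [0.002, 0, 0, 0],
  ],
)

```text
clock: 42.7
eef_pos: [572.5, 196.2, 12.0]
eef_rot: [-3.14, 0.004, 1.584]
wrist_force: [-3.5, -23.3, 6.0]
finger_gap: 94.2
finger_force: 11.4
```

```bash
python3 - <<'E'
from car import *
c=cam("wrist"); W=cloud(c); cv2.imwrite("pics/w6.png",c["frame"])
[print(*o) for o in clusters(W,26,33,(450,720),(-130,380),300)]
[print("hub",o[2]) for o in clusters(W,80,95,(500,660),(220,380),200)]
go(0,0,0,0)
# front edge of carrier top vs box face
for x in (510,530,572,640):
    m=(abs(W[...,0]-x)<3)&(W[...,1]>330)&(W[...,1]<375); q=W[m]
    print(x,"top max y",np.round(q[(q[:,2]>27)&(q[:,2]<32)][:,1].max(initial=0),1),"face y",np.round(np.median(q[(q[:,2]>36)&(q[:,2]<56)][:,1]) if ((q[:,2]>36)&(q[:,2]<56)).any() else 0,1))
E
```

```text
23453 [572.7 274.5  30.1] [572.3 261.9] [149.6 111.2] 1.2 (280, 99)
491 [471.  193.9  30.5] [470.1 193.2] [10.9 17.9] 52.7 (82, 260)
hub [532.3 296.7]
hub [601.  298.6]
hub [535.7 244.3]
hub [607.7 244.1]
from [572.5 196.2  12. ] yaw 1.584 -> row [-0.1886 -0.575   0.0133] turn 1.584 j6 0.26 F [ -2.6 -23.5   4.8] gap 94.1 t 42.8
510 top max y 0.0 face y 0
530 top max y 0.0 face y 0
572 top max y 0.0 face y 0
640 top max y 0.0 face y 0
```

View pics/w6.png

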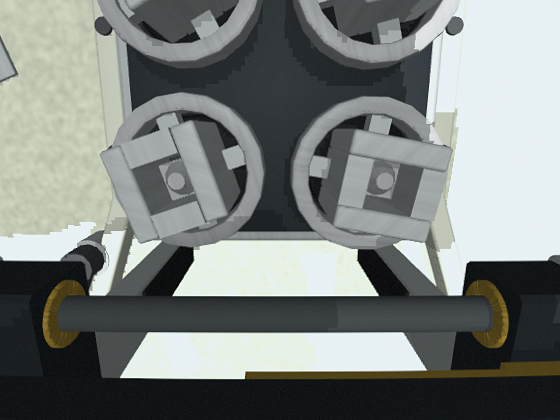

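Force rose to 23 N with no further motion: the carrier is home and square (back edge parallel, hubs level at y≈244). Backing off, then the latch.

Call:
move_arm(
  moves=[
    [-0.01, 0, 0, 0],
    [-0.04, 0, 0, 0],
    [-0.07, 0, 0, 0],
    [-0.07, 0, -0.05, 0],
    [-0.07, 0, -0.1, 0],
    [-0.07, 0, -0.12, 0.14],
    [-0.07, 0, -0.12, 0.28],
    [-0.07, 0, -0.12, 0.42],
    [-0.07, 0, -0.12, 0.56],
    [-0.07, 0, -0.12, 0.7],
    [-0.07, 0, -0.12, 0.84],
    [-0.07, 0, -0.12, 0.84],
  ],
  jaw=0.008,
)

```text
clock: 43.95
eef_pos: [573.4, 129.2, 131.9]
eef_rot: [-3.141, -0.0, 0.742]
wrist_force: [0.7, 1.0, 0.3]
finger_gap: 8.5
finger_force: 0.0
```

```bash
cat > latch.py <<'E'
from h import *
P=np.array([466.5,190.0])
def arc(phis,back=13.7,z=36):
    s=manip.read_state(); p=np.array(s["eef_pos"]); r=s["eef_rot"]; T=R.from_euler('xyz',r).as_matrix(); out=[]
    for f in phis:
        f=np.deg2rad(f); t=P+70*np.array([np.cos(f),np.sin(f)])-back*np.array([-np.sin(f),np.cos(f)])
        m=T.T@(np.array([*t,z])-p)/1000; tn=(r[2]-(f+np.pi/2)+np.pi)%(2*np.pi)-np.pi
        out.append([round(float(v),4) for v in (*m,tn)])
    print(np.round(p,1),round(r[2],3),[round(float(v),1) for v in s["joints"]],np.round(s["wrist_force"],1)); print(out)
E
python3 - <<'E'
from latch import *
from meas import clusters
arc([-111],28,140)
for n in("scene","side"):
    W=cloud(cam(n)); [print(n,*o[:5]) for o in clusters(W,50,75,(400,490),(90,170),4)]
    [print(n,"arm",*o[:5]) for o in clusters(W,24,34,(400,490),(110,215),10)]
E
```

```text
[573.4 129.2 131.9] 0.742 [0.2, 0.4, 1.5, 0.0, 1.2, 1.0] [0.7 1.  0.3]
[[-0.1128, -0.1109, -0.0081, 1.109]]
scene 29 [446.7 126.9  59.7] [445.  126.1] [14.5 12.7] 46.0
scene arm 99 [460.9 165.7  28.1] [458.4 161.3] [85.  18.5] 68.1
side 37 [440.4 123.3  61.4] [439.3 125.2] [13.4 14.5] 43.4
side arm 76 [457.2 162.5  29.6] [455.  159.4] [89.  16.1] 68.3
```

Call:
move_arm(
  moves=[
    [-0.04, -0.04, -0.008, 0.14],
    [-0.08, -0.08, -0.008, 0.28],
    [-0.1128, -0.111, -0.008, 0.42],
    [-0.1128, -0.111, -0.008, 0.56],
    [-0.1128, -0.111, -0.008, 0.7],
    [-0.1128, -0.111, -0.008, 0.84],
    [-0.1128, -0.111, -0.008, 0.98],
    [-0.1128, -0.111, -0.008, 1.109],
    [-0.1128, -0.111, -0.008, 1.109],
    [-0.1128, -0.111, -0.008, 1.109],
  ],
)

```text
clock: 45.05
eef_pos: [415.3, 134.2, 140.0]
eef_rot: [-3.141, -0.0, -0.358]
wrist_force: [-0.1, 0.3, 0.4]
finger_gap: 7.9
finger_force: 0.0
```

Call:
move_arm(
  moves=[
    [0, 0, 0.04, 0],
    [0, 0, 0.08, 0],
    [0, 0, 0.1, 0],
    [0, 0, 0.103, 0],
    [0, 0, 0.103, 0],
    [0, 0, 0.103, 0],
  ],
)

```text
clock: 45.65
eef_pos: [416.1, 134.4, 38.1]
eef_rot: [-3.14, -0.002, -0.363]
wrist_force: [0.4, 0.4, -0.0]
finger_gap: 8.1
finger_force: 0.0
```

```bash
python3 - <<'E'
from latch import *
arc([-111]+list(range(-106,-46,6)))
E
```

```text
[416.1 134.4  38.1] -0.363 [0.2, 0.3, 2.0, 0.0, 0.9, 2.2] [ 0.4  0.4 -0. ]
[[0.0135, 0.0, 0.0022, 0.0038], [0.0196, 0.001, 0.0022, -0.0835], [0.0271, 0.0014, 0.0022, -0.1882], [0.0345, 0.0011, 0.0022, -0.2929], [0.0419, -0.0001, 0.0022, -0.3976], [0.0491, -0.002, 0.0022, -0.5023], [0.0561, -0.0046, 0.0022, -0.6071], [0.0628, -0.0079, 0.0023, -0.7118], [0.069, -0.012, 0.0023, -0.8165], [0.0749, -0.0167, 0.0023, -0.9212], [0.0802, -0.0219, 0.0023, -1.0259]]
```

Call:
move_arm(
  moves=[
    [0.0135, 0, 0.002, 0.004],
    [0.0196, 0.001, 0.002, -0.084],
    [0.0271, 0.0014, 0.002, -0.188],
    [0.0345, 0.001, 0.002, -0.293],
    [0.0419, 0, 0.002, -0.398],
    [0.0491, -0.002, 0.002, -0.502],
    [0.0561, -0.0046, 0.002, -0.607],
    [0.0628, -0.0079, 0.002, -0.712],
    [0.069, -0.012, 0.002, -0.817],
    [0.0749, -0.0167, 0.002, -0.921],
    [0.0802, -0.0219, 0.002, -1.026],
    [0.0802, -0.0219, 0.002, -1.026],
  ],
)

```text
clock: 46.85
eef_pos: [499.5, 125.9, 35.6]
eef_rot: [3.141, -0.001, 0.664]
wrist_force: [-0.4, -0.5, 0.4]
finger_gap: 8.1
finger_force: 0.0
```

```bash
python3 - <<'E'
from latch import *
from meas import clusters
arc(list(range(-46,-3,6))+[-1,.7])
for n in("scene","side"):
    W=cloud(cam(n)); [print(n,*o[:5]) for o in clusters(W,50,68,(440,560),(90,200),4)]
    [print(n,"arm",*o[:5]) for o in clusters(W,24,34,(440,560),(110,203),10)]
E
```

```text
[499.5 125.9  35.6] 0.664 [0.2, 0.4, 1.8, -0.0, 0.9, 1.1] [-0.4 -0.5  0.4]
[[0.0071, 0.0002, -0.0004, -0.1043], [0.0146, 0.0005, -0.0004, -0.209], [0.022, -0.0, -0.0004, -0.3137], [0.0294, -0.0013, -0.0004, -0.4184], [0.0366, -0.0033, -0.0004, -0.5231], [0.0435, -0.0061, -0.0004, -0.6279], [0.0501, -0.0096, -0.0004, -0.7326], [0.0563, -0.0138, -0.0004, -0.8373], [0.0592, -0.0161, -0.0004, -0.8897], [0.0608, -0.0175, -0.0003, -0.9193]]
scene 87 [509.9 130.7  59.5] [506.2 126.3] [37.  27.3] 85.6
scene arm 114 [489.5 168.4  27.8] [492.8 166.6] [21.6 87.2] 38.6
side 67 [497.4 119.9  59.4] [496.2 123.8] [16.9 35.5] 48.2
side arm 54 [473.4 179.3  29.3] [474.2 179.4] [14.4 45.4] 35.1
```

Call:
move_arm(
  moves=[
    [0.0071, 0.0002, 0, -0.104],
    [0.0146, 0.0005, 0, -0.209],
    [0.022, 0, 0, -0.314],
    [0.0294, -0.0013, 0, -0.418],
    [0.0366, -0.0033, 0, -0.523],
    [0.0435, -0.006, 0, -0.628],
    [0.0501, -0.0096, 0, -0.733],
    [0.0563, -0.0138, 0, -0.837],
    [0.0592, -0.0161, 0, -0.89],
    [0.0592, -0.0161, 0, -0.89],
    [0.0592, -0.0161, 0, -0.89],
  ],
)

```text
clock: 48.05
eef_pos: [534.8, 174.9, 35.1]
eef_rot: [-3.142, -0.0, 1.549]
wrist_force: [-0.0, 0.3, -0.4]
finger_gap: 8.1
finger_force: 0.0
```

```bash
python3 - <<'E'
from latch import *
arc([0,.7,2,4])
E
```

```text
[534.8 174.9  35.1] 1.549 [0.3, 0.5, 1.6, 0.0, 1.0, 0.3] [-0.   0.3 -0.4]
[[0.0014, 0.0017, -0.0009, -0.0222], [0.0023, 0.0019, -0.0009, -0.0344], [0.0039, 0.0021, -0.0009, -0.0571], [0.0064, 0.0024, -0.0009, -0.092]]
```

Now nudging on until the end stop resists.

Call:
move_arm(
  moves=[
    [0.001, 0.001, 0, -0.02],
    [0.002, 0.001, 0, -0.03],
    [0.003, 0.001, 0, -0.03],
    [0.003, 0.001, 0, -0.03],
    [0.003, 0.001, 0, -0.03],
  ],
)

```text
clock: 48.55
eef_pos: [535.8, 176.2, 34.9]
eef_rot: [-3.141, 0.003, 1.581]
wrist_force: [-1.3, -13.5, 2.6]
finger_gap: 8.0
finger_force: 6.1
```

Call:
move_arm(
  moves=[
    [0.001, 0, 0, 0],
    [0.002, 0, 0, 0],
    [0.002, 0, 0, 0],
    [0.002, 0, 0, 0],
  ],
)

```text
clock: 48.95
eef_pos: [535.8, 176.8, 34.8]
eef_rot: [-3.14, 0.005, 1.581]
wrist_force: [-2.2, -26.8, 4.5]
finger_gap: 8.1
finger_force: 10.8
```

Call:
move_arm(
  moves=[
    [-0.015, 0, 0, 0],
    [-0.04, 0, 0, 0],
    [-0.04, 0, -0.05, 0],
    [-0.04, 0, -0.1, 0],
    [-0.04, 0, -0.12, 0],
    [0.01, 0, -0.12, 0],
    [0.06, 0.01, -0.12, 0],
    [0.1, 0.01, -0.12, 0],
    [0.13, 0.01, -0.12, 0],
    [0.13, 0.01, -0.12, 0],
    [0.13, 0.01, -0.12, 0],
  ],
  jaw=0.0,
)

```text
clock: 50.05
eef_pos: [544.3, 310.2, 154.6]
eef_rot: [-3.141, 0.0, 1.582]
wrist_force: [-0.1, -0.6, 0.5]
finger_gap: 0.3
finger_force: 0.0
```

```bash
python3 - <<'E'
from meas import *
c=cam("wrist"); W=cloud(c); cv2.imwrite("pics/w7.png",c["frame"])
[print("btn",*o) for o in clusters(W,72,90,(450,700),(355,460),40)]
[print("top",*o) for o in clusters(W,55,66,(450,700),(340,460),200)]
for n in("scene","side"):
    Z=cloud(cam(n)); [print(n,*o[:5]) for o in clusters(Z,74,90,(450,700),(345,460),6)]
    [print(n,"arm",*o[:5]) for o in clusters(Z,24,34,(440,560),(110,203),10)]; [print(n,"knob",*o[:5]) for o in clusters(Z,50,68,(440,560),(90,202),4)]
go(0,0,0,1.571)
E
```

```text
btn 1347 [515.8 392.3  80.7] [515.8 393. ] [31.  34.8] 85.1 (239, 105)
top 20790 [577.1 394.   59.7] [569.7 393.5] [199.4  75.4] 0.5 (319, 106)
top 308 [535.1 343.1  60.8] [535.2 343.6] [ 6.9 38.1] 89.6 (265, 169)
top 342 [605.8 343.5  60.7] [606.6 344.1] [ 7.9 38.8] 89.4 (351, 170)
scene 98 [520.7 391.4  80.2] [518.3 392.2] [28.4 31.8] 75.8
scene arm 53 [481.7 192.3  28.2] [491.4 190.1] [17.1 62. ] 87.4
scene arm 15 [543.7 193.4  29.7] [543.9 193.1] [ 6.8 13.5] 11.3
scene knob 31 [542.2 192.5  60.1] [541.2 192.8] [12.9 11.7] 34.4
side 63 [513.6 387.3  80.7] [512.  389.8] [29.4 34. ] 68.6
side arm 110 [498.5 189.   29.5] [501.  188.9] [19.9 83.5] 86.4
side knob 31 [537.5 189.1  60.5] [538.1 190.5] [13.  11.8] 69.7
from [544.7 309.1 155.1] yaw 1.58 -> row [-0.3038 -0.5477  0.1551] turn 0.009 j6 0.45 F [0.4 0.4 1. ] gap 0.4 t 50.2
```

View pics/w7.png

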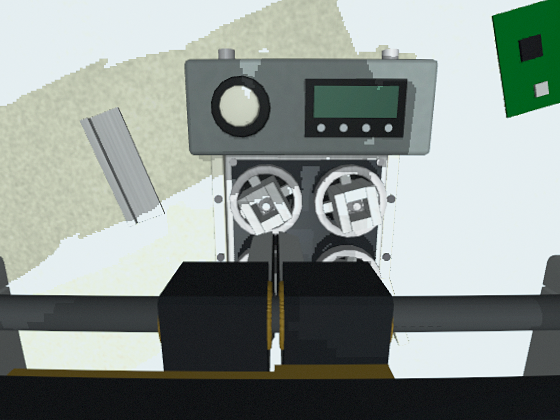

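The knob and arm are behind the carrier (knob ≈(538,191), at the end). The button is at (239,105) px → world (516,393), z≈81. Pressing it.

```bash
python3 -c "
from h import *
go(515.8,393,110,1.580)"
```

```text
from [544.7 309.1 155.1] yaw 1.58 -> row [ 0.0842 -0.0281  0.0451] turn 0.0 j6 0.45 F [0.4 0.4 1. ] gap 0.4 t 50.2
```

Call:
move_arm(
  moves=[
    [0.04, -0.015, 0.01, 0],
    [0.084, -0.028, 0.02, 0],
    [0.084, -0.028, 0.045, 0],
    [0.084, -0.028, 0.06, 0],
    [0.084, -0.028, 0.06, 0],
    [0.084, -0.028, 0.06, 0],
    [0.084, -0.028, 0.06, 0],
  ],
)

```text
clock: 50.9
eef_pos: [516.5, 393.4, 96.3]
eef_rot: [3.14, -0.001, 1.581]
wrist_force: [0.3, 0.2, -0.0]
finger_gap: 0.6
finger_force: 0.0
```

```bash
python3 -c "
from h import *
go(515.8,393,76,1.580)"
```

```text
from [516.5 393.4  96.3] yaw 1.581 -> row [-0.0004 -0.0007  0.0203] turn 0.001 j6 0.58 F [ 0.3  0.2 -0. ] gap 0.6 t 50.9
```

Call:
move_arm(
  moves=[
    [0, -0.0007, 0.01, 0],
    [0, -0.0007, 0.014, 0],
    [0, -0.0007, 0.017, 0],
    [0, -0.0007, 0.0195, 0],
    [0, -0.0007, 0.021, 0],
    [0, -0.0007, 0.021, 0],
    [0, -0.0007, 0.021, 0],
  ],
)

```text
clock: 51.6
eef_pos: [515.0, 393.8, 76.0]
eef_rot: [3.141, -0.0, 1.582]
wrist_force: [-6.5, -8.5, 19.6]
finger_gap: 0.3
finger_force: 9.8
```

Call:
move_arm(
  moves=[
    [0, 0, 0.0005, 0],
    [0, 0, 0.0005, 0],
    [0, 0, -0.01, 0],
    [0, 0, -0.03, 0],
    [0, 0, -0.07, 0],
    [-0.03, 0, -0.12, 0],
    [-0.08, 0, -0.12, 0],
    [-0.1, 0, -0.12, 0],
    [-0.1, 0, -0.12, 0],
    [-0.1, 0, -0.12, 0],
    [-0.1, 0, -0.12, 0],
    [-0.1, 0, -0.12, 0],
  ],
)

```text
clock: 52.8
eef_pos: [515.7, 294.8, 193.5]
eef_rot: [-3.141, 0.0, 1.583]
wrist_force: [-0.1, 0.6, 0.1]
finger_gap: 0.3
finger_force: 0.0
```

```bash
python3 - <<'E'
from meas import *
c=cam("wrist"); W=cloud(c); cv2.imwrite("pics/w8.png",c["frame"]); cs=cam("scene"); cv2.imwrite("pics/scene9.png",cs["frame"]); Z=cloud(cs); go(0,0,0,1.57)
[print("btn",*o) for o in clusters(W,72,90,(450,560),(372,460),40)]
[print("hub",*o[:5]) for o in clusters(W,80,95,(500,660),(220,350),60)]
# original scene cloud vs now, other objects
W0=np.load("scene_W.npy")
print("hub s",*[o[2] for o in clusters(Z,80,95,(500,660),(200,345),10)])
print("knob",*[o[2] for o in clusters(Z,50,68,(440,560),(90,202),4)])
for A in (W0,Z): print([ (o[0],*o[2]) for o in clusters(A,6,20,(280,820),(-520,-80),60)])
E
```

```text
from [515.8 294.6 193.6] yaw 1.583 -> row [-0.2884 -0.5192  0.1939] turn 0.013 j6 0.45 F [-1.  -0.4 -0.2] gap 0.5 t 52.9
btn 1115 [515.5 391.6  80.4] [516.3 392.3] [35.4 35. ] 88.6 (277, 91)
hub 1063 [534.9 317.   87. ] [535.1 316.4] [32.  32.4] 29.0
hub 1169 [605.5 317.7  86.6] [606.3 317.3] [32.9 32.4] 14.9
hub 244 [544.8 254.6  86.7] [544.7 252.6] [ 9.8 23.3] 19.6
hub 829 [609.5 248.6  86.3] [607.5 244.8] [32.  32.7] 80.6
hub s [538.4 244.5] [538.3 316.3] [610.1 244.8] [609.9 317.2]
knob [541.1 191.9]
[(111, np.float64(326.3), np.float64(-359.8)), (120, np.float64(447.1), np.float64(-486.7)), (198, np.float64(348.7), np.float64(-189.9)), (131, np.float64(473.7), np.float64(-356.6)), (128, np.float64(456.2), np.float64(-237.3)), (146, np.float64(568.1), np.float64(-361.3)), (147, np.float64(585.3), np.float64(-218.3)), (233, np.float64(736.9), np.float64(-347.5)), (133, np.float64(777.1), np.float64(-162.3))]
[(104, np.float64(327.1), np.float64(-361.2)), (119, np.float64(447.2), np.float64(-486.7)), (209, np.float64(347.4), np.float64(-190.0)), (229, np.float64(736.5), np.float64(-344.3)), (118, np.float64(779.7), np.float64(-161.8))]
```

View pics/scene9.png

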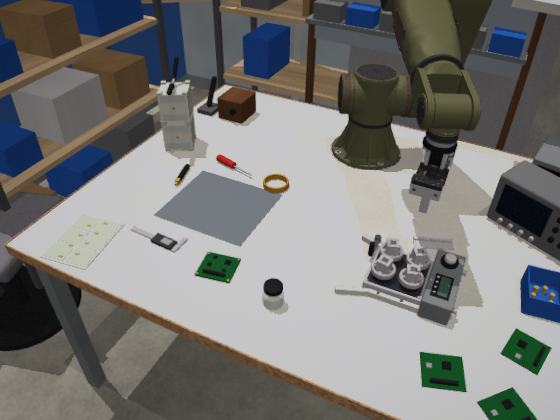

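The carrier at (400,275) px is docked with all four wheels home. The latch knob at (376,245) is behind it, the button has sprung back, and the bystanders are unmoved.

```bash
python3 -c "
from cell import manip
print(manip.sign_off())"
```

```text
the job is handed in; nothing more can be done
None
```

The job is handed in: all four flywheels are seated, the carrier is home against the stop with the latch at its end stop, the start button was pressed fully and released, and the bystanders I re-measured have not moved (robot clock about 53 s; the judge's result was not shown).

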